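# Stow the oil tins in the show cabinet and snap it shut

## Task

Packing up the stall: pull open the glazed door on top of the flat show cabinet, through its roller catch, and swing it right up. Stand every small square oil tin (not the tall stock cans at the side), the toppled ones too, upright with its cap up on the cabinet's floor, then close the door and push it down until the catch snaps and it lies flush. Leave the other wares where they are.

Things in the scene. Friction and masses are not known exactly. Their poses are not given: they have to be found in the camera images.
- tin_red_mid (a point): Small square oil tin, red with a white band, found lying; may be absent. Body 44 x 44 x 54 mm plus black cap 20 mm across, 8 mm high: 62 mm in all, 70 to 140 g. Point: on the long axis, half-way along the 62 mm. Own x axis runs from base to cap (straight up = upright). Lying, the point is 22 mm over the table; standing, 31 mm over its support. It tips over at 38 deg of lean.
- tin_yellow_mid (a point): Small square oil tin, yellow with a blue band, found lying; may be absent. Body 44 x 44 x 54 mm plus black cap 20 mm across, 8 mm high: 62 mm in all, 70 to 140 g. Point: on the long axis, half-way along the 62 mm. Own x axis runs from base to cap (straight up = upright). Lying, the point is 22 mm over the table; standing, 31 mm over its support. It tips over at 38 deg of lean.
- tin_green_mid (a point): Small square oil tin, green with a yellow band, found lying; may be absent. Body 44 x 44 x 54 mm plus black cap 20 mm across, 8 mm high: 62 mm in all, 70 to 140 g. Point: on the long axis, half-way along the 62 mm. Own x axis runs from base to cap (straight up = upright). Lying, the point is 22 mm over the table; standing, 31 mm over its support. It tips over at 38 deg of lean.
- tin_blue_mid (a point): Small square oil tin, blue with a cream band, found standing; may be absent. Body 44 x 44 x 54 mm plus black cap 20 mm across, 8 mm high: 62 mm in all, 70 to 140 g. Point: on the long axis, half-way along the 62 mm. Own x axis runs from base to cap (straight up = upright). Lying, the point is 22 mm over the table; standing, 31 mm over its support. It tips over at 38 deg of lean.
- case: Flat show cabinet, fixed, lying on its back: glass walls, aluminium edges, glazed door on top. 220 (own x) x 320 (own y) x 80 mm high without the door. Origin: centre of its underside, z up. +x is the hinge side; -x, nearest the robot, has the handle and catch. Walls 5 mm, floor 6 mm thick; inside 210 x 310 mm, 74 mm deep. Yaw stays within 9 deg.
- door (a joint): Angle of the cabinet door (rad): 0 = shut flush, grows as its -x edge swings up and over towards +x; stop at 1.65, just past upright. Stiff hinge: the 300 g door stays where it is left. Panel 10 mm thick, its underside on the hinge line when shut, as wide as the case, reaching 222 mm from the hinge.
- door_handle (a point): Centre of the door's black bar handle: round bar 10 mm thick, 100 mm long, parallel to the hinge line, with 30 mm clear gap to the panel. With the door shut it lies 205 mm to the case's -x of the hinge line and 45 mm above it; it swings with the door.
- door_hinge (a point): Middle of the hinge line, at the rim of the case's +x wall, 80 mm above the table; the line runs along the case's own y. It stays fixed.
- catch (a point): Sprung white roller catch inside the middle of the -x wall, 16 mm below the rim; it takes a striker under the door. About 9 N at the handle pulls the door free. Lowered, the door stops on the roller, ajar at about 0.065 rad (edge 14 mm up); about 6 N down at the edge takes it past and it snaps to 0. Keep tins 40 mm clear of this point (own frame as the case).
- headlamp: Bystander: chrome headlamp shell, face down, 156 mm across, 86 mm high. Origin at its underside's centre.
- model_car: Bystander: red model car, 110 x 44 x 44 mm. Origin at its underside's centre.
- horn: Bystander: brass bulb horn standing on its bell, 86 mm across, 137 mm high. Origin at its underside's centre.
- mug: Bystander: white mug, 76 mm across, 85 mm high. Origin at its underside's centre.
- jar: Bystander: glass jar with red lid, 70 mm across, 90 mm high. Origin at its underside's centre.
- spanner: Bystander: steel spanner lying flat on the table.
There are look-alikes about, which are no part of the job. What is shaped like the part that bears tin_red_mid but purple is not meant. Leave any turquoise look-alike of the part that bears tin_blue_mid alone.

How it is judged:
On the way, in this order (a step that is already met when the one before it is completed fails the run):
1. the door is pulled through its catch and swung up (beyond 1.2 rad) (value of joint door above 1.2 rad), for 0.2 s.
2. every tin present stands upright, cap up, on the cabinet's floor while the door is open (x of tin_red_mid in the frame of case between -0.11 and 0.11 m and y of tin_red_mid in the frame of case between -0.16 and 0.16 m and z of tin_red_mid in the frame of case between 0.025 and 0.05 m and angle between each of tin_red_mid, tin_yellow_mid, tin_green_mid, tin_blue_mid's own x axis and vertical below 0.15 rad and x of tin_yellow_mid in the frame of case between -0.11 and 0.11 m and y of tin_yellow_mid in the frame of case between -0.16 and 0.16 m and z of tin_yellow_mid in the frame of case between 0.025 and 0.05 m and x of tin_green_mid in the frame of case between -0.11 and 0.11 m and y of tin_green_mid in the frame of case between -0.16 and 0.16 m and z of tin_green_mid in the frame of case between 0.025 and 0.05 m and x of tin_blue_mid in the frame of case between -0.11 and 0.11 m and y of tin_blue_mid in the frame of case between -0.16 and 0.16 m and z of tin_blue_mid in the frame of case between 0.025 and 0.05 m and value of joint door above 0.5 rad), for 0.2 s.
3. the door is pushed past the catch and snapped shut (value of joint door below 0.02 rad), for 0.2 s.
At the end, for the whole second after the job is handed in: Every tin present stands inside the cabinet on its floor, cap up within 0.15 rad of upright and at rest; the door is snapped shut (below 0.02 rad) (x of tin_red_mid in the frame of case between -0.11 and 0.11 m and y of tin_red_mid in the frame of case between -0.16 and 0.16 m and z of tin_red_mid in the frame of case between 0.025 and 0.05 m and angle between each of tin_red_mid, tin_yellow_mid, tin_green_mid, tin_blue_mid's own x axis and vertical below 0.15 rad and x of tin_yellow_mid in the frame of case between -0.11 and 0.11 m and y of tin_yellow_mid in the frame of case between -0.16 and 0.16 m and z of tin_yellow_mid in the frame of case between 0.025 and 0.05 m and x of tin_green_mid in the frame of case between -0.11 and 0.11 m and y of tin_green_mid in the frame of case between -0.16 and 0.16 m and z of tin_green_mid in the frame of case between 0.025 and 0.05 m and x of tin_blue_mid in the frame of case between -0.11 and 0.11 m and y of tin_blue_mid in the frame of case between -0.16 and 0.16 m and z of tin_blue_mid in the frame of case between 0.025 and 0.05 m and linear speed of each of tin_red, tin_yellow, tin_green, tin_blue below 0.03 m/s and value of joint door below 0.02 rad); the robot touches nothing.
It fails at once if one of the other wares is moved more than 40 mm (distance of any of headlamp, model_car, horn, mug, jar, spanner from where it was at the start of the episode above 0.04 m).
Of tin_red, tin_yellow, tin_green, tin_blue only 2 to 3 are there at a start; the rules pass over those that are not, and their reading is None.
At some moment in a run one of tin_red, tin_yellow, tin_green, tin_blue may be knocked a few centimetres aside while the robot is not near it.
Once in a run the grip may slacken for a moment while it holds something.
It also fails if it takes over 210 s, if anything falls off the work surface, if the arm or the gripper's body presses on something with over 40 N, if the wrist force passes 120 N, or if a joint passes its speed limit or range.

## Robot

A 6-joint arm with a two-finger parallel gripper is mounted at the origin on the work surface. World frame = base frame: x ahead of the robot, y to its left, z up, the work surface at z = 0. Lengths are in m, angles in rad, forces in N, time in s.
With the tool pointing down it reaches from about 0.35 to 0.85 m from the base axis. Payload 8.1 kg.
Tool frame: the origin (TCP) lies at the very end of the fingers, on their centre line; the grasp point (between the pads) lies 19 mm behind it (robot.grip_depth is the distance from the TCP to the grasp point, in m); z points along the fingers, y is the line along which they close (so a half turn about z gives the same grasp; the last joint's range is limited). The gripper opens to 93 mm and grips with 3 to 60 N. Pads are 15 mm wide; open, the fingers measure 128 mm over their backs; the gripper's body (75 mm by 188 mm) begins 65 mm behind the grasp point.
Start: joints at [-1.286, 0.13, 1.488, -0, 1.523, -0.085], TCP at [0.217, -0.559, 0.219] pointing down, gripper open.
Joint ranges: [-2.96, 2.96], [-0.89, 2.26], [0.02, 2.5], [-1.34, 4.48], [0, 2.73], [-2.66, 2.66]. Speed limits (rad/s): [2.39, 2.39, 2.79, 3.14, 3.14, 3.14].

## Interface

Orientations are given as a rotation vector (axis times angle).
In Python, from plant import robot gives the robot as it stands. The module is installed in compiled form; this text tells all that it offers.
- The arm moves only by the shell command python3 -m jog 'ROWS' [FORCE]. ROWS is JSON, a list that holds one entry, the list of rows, each a list of 7 numbers: the turn, a rotation vector about the tool's x, y, z in degrees, then the shift along the tool's x, y, z in cm, then the finger opening in cm, from 0 to 9.3. A call has 1 to 5 rows; each row shifts and turns the commanded pose from where the row before left it, along the tool's axes as they then stand; what a row does not reach is not made up. A row lasts 1/12 s, in which the tool goes at most 41.7 mm and 7.16 degrees, less where a joint would pass 70% of its speed; a pose out of reach is approached as far as the arm can. A call is refused whole if a number of a shift passes 4.17 or a number of a turn 7.16, either way. A call with a gripper value outside its range is refused whole. The fingers move at their own pace and stop on an object; FORCE is the grip in N (left out, the last holds). Time passes only in rows, so rows that do not move let the fingers close. It gives the time, the measured TCP pose, the force and the opening at its end, in the units of the state.
- robot.read_state(): the state, without advancing time (a new reading comes with each control period).
- robot.read_camera(name): name is "scene" or "top" or "wrist"; returns a dict with "img" (420x560x3 uint8, red, green, blue), "fx", "fy", "cx", "cy" (pixels), "k1" (the pictures are not rectified: a ray, as slopes to the right and down, at radius r is drawn at 1 + k1 r^2 times it, then the intrinsics apply), "extrinsics" (4x4, takes a point from camera to world coordinates). Camera axes: x right, y up, looking along -z (the intrinsics and any distortion apply to the point x, -y, -z); pixel columns grow to the right and rows downward; lengths in m; the calibration is good to about 2 mm. A picture is of the moment at which its call begins. There is no depth.
- robot.close_job(): hands the job in, once; it reports no verdict.
Trained networks look in a picture, given as the dict that the camera call returned (one of the last four; its "shot" number tells which), for a name from the list of things; names that differ only in an ending like _2 or _b are one class to them, and where a whole thing is asked for, a point or a joint stands for the part that bears it (a point fixed in the world has none). Each returns a list of dicts, best first, with "confidence" (0 to 1); they miss things now and then, are a little off and sometimes report something else, mostly with a low value. They report only what shows in the picture. A call takes as long as a camera call. They do not tell look-alikes from the thing itself.
- robot.masks_of(picture, label): "pixels" (420x560 bool, what is visible of it) and "point" ([column, row] in pixels, amid what is visible of it).
- robot.pinpoint(picture, label): "point" ([column, row] in pixels: a listed point, or the origin of a listed thing).
The state is a dict: "t": time; "q": joint angles; "dq": joint speeds; "joint_torque": joint torques, N m; "tool_pos": TCP position; "orientation": TCP orientation; "force": force on the tool from outside, world axes, zero at the start; "wrist_torque": the same for the moment, N m; "opening": finger opening in m.
Only numpy, scipy, OpenCV 4.12 (cv2) and the standard library are available. Lean on these libraries where they do the work, as an engineer would, in place of code of your own. Each camera call takes 0.05 s, during which the arm holds its last target. There are 200 camera calls.

## Working session

There is one attempt and no reset: what is moved stays moved. The work goes in short steps, Python scripts to look and compute and a shell command to move; the robot and the scene stay as the last step left them, time stands still between calls to the robot, and variables do not carry over. Pictures are saved under pics/ and viewed, on a budget of 14 in all, crops included, one or two more only if the job needs it, and the job is handed in when it is done.

```bash
mkdir -p pics; cat > h.py <<'E'
import numpy as np, cv2
from scipy.spatial.transform import Rotation as R
from plant import robot
def ray(p,uv):
    x=(uv[0]-p['cx'])/p['fx'];y=(uv[1]-p['cy'])/p['fy']
    rd=np.hypot(x,y);r=rd
    for _ in range(20): r=rd/(1+p['k1']*r*r)
    s=r/rd if rd>0 else 1
    E=np.array(p['extrinsics']);return E[:3,3],E[:3,:3]@np.array([x*s,-y*s,-1])
def at(p,uv,z):
    o,d=ray(p,uv);return (o+d*(z-o[2])/d[2]).round(4)
def proj(p,X):
    E=np.array(p['extrinsics']);c=E[:3,:3].T@(np.array(X)-E[:3,3])
    x,y=c[0]/-c[2],-c[1]/-c[2];f=1+p['k1']*(x*x+y*y)
    return np.array([p['cx']+p['fx']*x*f,p['cy']+p['fy']*y*f])
def save(p,n,crop=None,scale=1):
    im=p['img'][...,::-1]
    if crop: im=im[crop[1]:crop[3],crop[0]:crop[2]]
    cv2.imwrite('pics/'+n,cv2.resize(im,None,fx=scale,fy=scale,interpolation=cv2.INTER_CUBIC))
def st():
    s=robot.read_state();T=R.from_rotvec(s['orientation']).as_matrix()
    print('t',round(s['t'],2),'pos',np.round(s['tool_pos'],4),'F',np.round(s['force'],1),'op',round(s['opening'],4));print('T',T.round(3).tolist(),'q',np.round(s['q'],3));return s,T
E
python3 - <<'E'
from h import *
s,T=st()
for c in ('top','scene'):
    p=robot.read_camera(c);save(p,c+'0.png',scale=1.42)
    print(c,np.array(p['extrinsics']).round(3).tolist(),p['fx'],p['k1'])
    for n,z in [('tin_red_mid',.022),('tin_yellow_mid',.022),('tin_green_mid',.022),('tin_blue_mid',.031),('case',0),('door_handle',.125),('door_hinge',.08),('catch',.064),('horn',0),('mug',0),('jar',0),('headlamp',0),('model_car',0)]:
        for d in robot.pinpoint(p,n)[:4]:
            print(n,round(d['confidence'],2),np.round(d['point'],1),at(p,d['point'],z)[:2])
E
```

```text
t 0.0 pos [ 0.2167 -0.5589  0.2176] F [-0.   0.2  0.3] op 0.0931
T [[0.932, 0.361, -0.001], [0.361, -0.932, 0.002], [0.0, -0.002, -1.0]] q [-1.286  0.131  1.489 -0.     1.523 -0.085]
top [[0.027, 0.99, -0.136, 0.345], [-1.0, 0.029, 0.012, -0.063], [0.015, 0.136, 0.991, 1.615], [0.0, 0.0, 0.0, 1.0]] 530.5206655744989 0.019148915367438794
tin_red_mid 0.87 [157.7 269.3] [0.366  0.2749]
tin_red_mid 0.68 [196.2 242.2] [0.4495 0.1649]
tin_yellow_mid 0.51 [404.5 191.4] [ 0.6224 -0.4616]
tin_blue_mid 0.82 [109.5 199.9] [0.5685 0.4287]
tin_blue_mid 0.75 [142.8 195.2] [0.5857 0.3305]
door_handle 0.6 [150.3 167. ] [0.6533 0.2909]
door_handle 0.58 [313.7 246.4] [ 0.4402 -0.1794]
door_handle 0.48 [190.3 136.6] [0.7459 0.1818]
door_hinge 0.74 [318.5 176.4] [ 0.6496 -0.1933]
catch 0.66 [315.7 247.8] [ 0.4402 -0.1901]
catch 0.19 [190.4 139.7] [0.7528 0.191 ]
horn 0.55 [402.1 276.8] [ 0.364  -0.4584]
mug 0.9 [224.3 147.8] [0.7472 0.0951]
mug 0.39 [141.5 193.7] [0.595  0.3424]
jar 0.95 [407.4 189.9] [ 0.6312 -0.4761]
headlamp 0.72 [427.9 225.5] [ 0.5223 -0.5384]
headlamp 0.56 [312.8 220.5] [ 0.5274 -0
[... 410 characters left out ...]
_green_mid 0.61 [204.5 179.6] [ 0.6269 -0.4356]
tin_blue_mid 0.77 [373.1 355.2] [0.5982 0.3363]
tin_blue_mid 0.73 [415.8 387.5] [0.5756 0.4299]
case 0.65 [271.  217.3] [ 0.5283 -0.1842]
case 0.25 [223.4 164.2] [ 0.5196 -0.5233]
door_handle 0.92 [296.  173.2] [ 0.4448 -0.1861]
door_hinge 0.65 [229.9 205.3] [ 0.6494 -0.2   ]
catch 0.59 [297.4 189.7] [ 0.4361 -0.1877]
catch 0.43 [326.8 382.3] [0.7272 0.3505]
horn 0.79 [271.8 162.1] [ 0.3675 -0.4504]
mug 0.57 [247.  314.3] [0.7565 0.094 ]
jar 0.73 [203.1 182. ] [ 0.6248 -0.4565]
jar 0.4 [274.5 163.3] [ 0.3634 -0.4387]
jar 0.22 [378.8 279. ] [0.4229 0.1646]
headlamp 0.75 [223.4 164.1] [ 0.5193 -0.5239]
model_car 0.75 [262.3 352. ] [0.7755 0.1977]
```

View pics/top0.png

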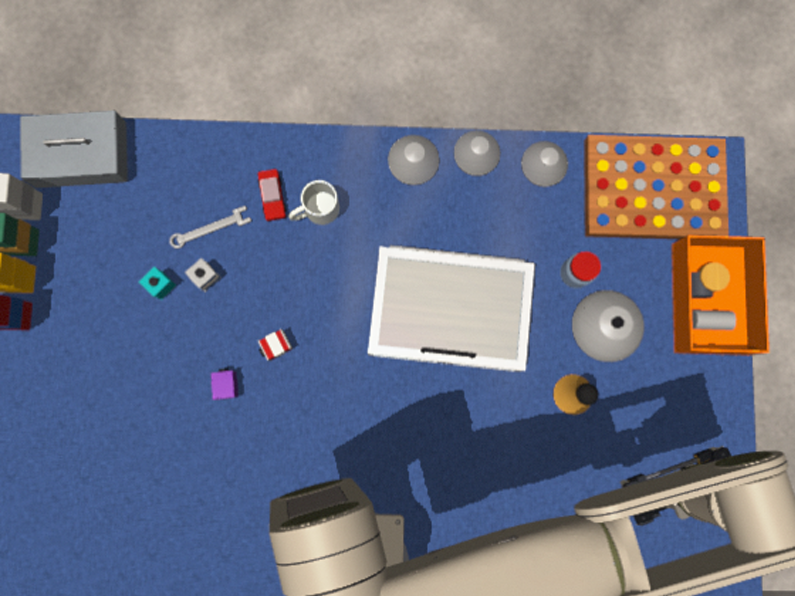

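View pics/scene0.png

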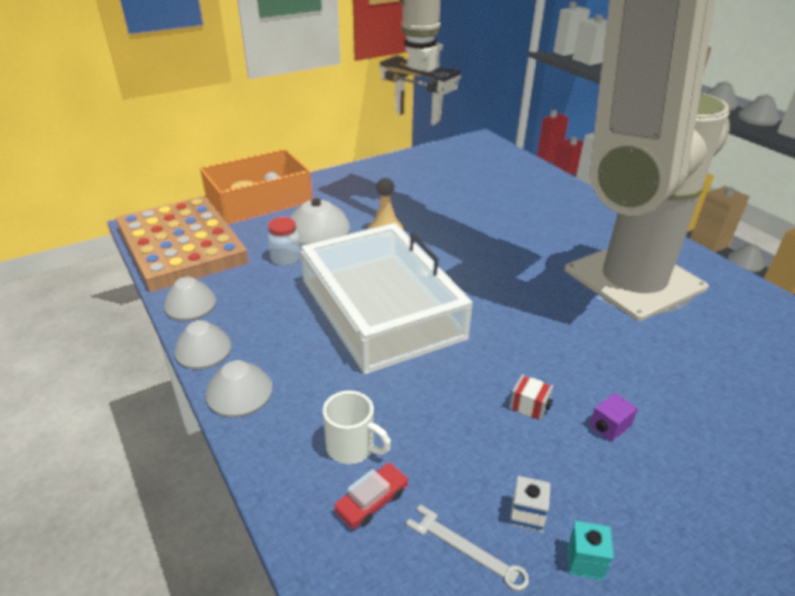

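```bash
python3 - <<'E'
from h import *
p=robot.read_camera('top')
for u in [(380,247),(534,262),(525,370),(369,354)]:
    print(at(p,np.array(u)/1.42,.09)[:2])
# handle bar ends
print([at(p,np.array(u)/1.42,.125)[:2] for u in [(421,350),(475,355)]])
q=robot.read_camera('scene')
a=cv2.resize(p['img'][150:300,90:250],None,fx=2.5,fy=2.5,interpolation=cv2.INTER_CUBIC)
b=cv2.resize(q['img'][255:415,340:460],None,fx=2.8,fy=2.344,interpolation=cv2.INTER_CUBIC)
cv2.imwrite('pics/c1.png',np.hstack([a,b])[...,::-1])
E
```

```text
[ 0.6504 -0.0433]
[ 0.6285 -0.3613]
[ 0.4064 -0.3436]
[ 0.4298 -0.0278]
[array([ 0.4386, -0.1311]), array([ 0.4317, -0.2381])]
```

View pics/c1.png

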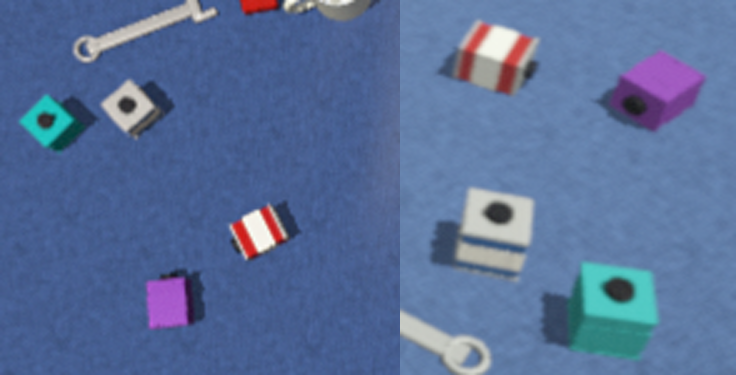

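```bash

R5='print'
python3 -m jog '[[[0,0,-6.5,0,0,0,6],[0,0,-6.5,0,0,0,6],[0,0,-6.5,0,0,0,6],[0,0,-6.5,0,0,0,6],[0,0,-6.5,0,0,0,6]]]'
python3 -m jog '[[[0,0,-6.5,0,0,0,6],[0,0,-6.5,0,0,0,6],[0,0,-6.5,0,0,0,6],[0,0,-6.5,0,0,0,6],[0,0,-6.5,0,0,0,6]]]' 30
python3 -m jog '[[[0,0,0,3.2,1.6,0,6],[0,0,0,3.2,1.6,0,6],[0,0,0,3.2,1.6,0,6],[0,0,0,3.2,1.6,0,6],[0,0,0,3.2,1.6,0,6]]]'
python3 -m jog '[[[0,0,0,3.2,1.6,0,6],[0,0,0,3.2,1.6,0,6],[0,0,0,3.2,1.6,0,6],[0,0,0,3.2,1.6,0,6],[0,0,0,3.2,1.6,0,6]]]'
python3 -m jog '[[[0,0,0,3.2,1.6,0,6],[0,0,0,3.2,1.6,0,6],[0,0,0,0,0,0,6],[0,0,0,0,0,0,6]]]'
python3 - <<'E'
from h import *
s,T=st()
W=robot.read_camera('wrist');P=robot.read_camera('top');S=robot.read_camera('scene')
for p,n in ((W,'wrist'),(P,'top'),(S,'scene')):
  for l,z in [('door_handle',.125),('door_hinge',.08),('tin_green_mid',.022),('tin_yellow_mid',.022)]:
    for d in robot.pinpoint(p,l)[:3]: print(n,l,round(d['confidence'],2),np.round(d['point'],1),at(p,d['point'],z)[:2])
print(np.array(W['extrinsics']).round(3).tolist(),W['fx'])
im=np.hstack([W['img'],P['img']]);im2=cv2.resize(im,(800,300),interpolation=cv2.INTER_AREA)
cv2.imwrite('pics/w1.png',im2[...,::-1])
E
```

```text
t: 1.92
tool_pos: [0.2169, -0.5594, 0.2187]
orientation: [-2.799, -1.426, -0.0]
force: [0.3, -1.6, -0.2]
opening: 0.0646
t: 2.33
tool_pos: [0.2169, -0.5594, 0.2186]
orientation: [-2.288, -2.153, -0.0]
force: [0.8, -0.2, 0.1]
opening: 0.0599
t: 2.75
tool_pos: [0.3078, -0.4037, 0.2186]
orientation: [2.295, 2.146, 0.0]
force: [1.1, -0.1, 0.2]
opening: 0.0599
t: 3.17
tool_pos: [0.3984, -0.2492, 0.2189]
orientation: [2.294, 2.146, 0.0]
force: [-0.4, 0.0, 0.1]
opening: 0.0603
t: 3.5
tool_pos: [0.4347, -0.1875, 0.2188]
orientation: [2.29, 2.151, 0.0]
force: [-0.2, -0.8, -0.2]
opening: 0.0596
t 3.5 pos [ 0.4347 -0.1875  0.2188] F [-0.2 -0.8 -0.2] op 0.0596
T [[0.062, 0.998, 0.0], [0.998, -0.062, -0.0], [-0.0, 0.0, -1.0]] q [-0.516 -0.219  1.827 -0.     1.533 -0.453]
wrist door_handle 0.77 [284.6 206.3] [ 0.4404 -0.1826]
wrist door_hinge 0.91 [472.  199.9] [ 0.6425 -0.2001]
top door_handle 0.78 [314.8 248.6] [ 0.4341 -0.1826]
top door_handle 0.25 [191.2 138.9] [0.7392 0.1789]
top door_hinge 0.91 [321.5 174.9] [ 0.6543 -0.2021]
top tin_green_mid 0.43 [146.4 162.8] [0.6873 0.328 ]
scene door_handle 0.89 [297.4 173. ] [ 0.4408 -0.1849]
scene door_handle 0.7 [260.9 356.2] [0.8227 0.2784]
scene door_hinge 0.7 [229.8 206.1] [ 0.6513 -0.1969]
scene tin_green_mid 0.24 [248.4 314. ] [0.7612 0.1109]
[[0.998, 0.06, 0.019, 0.439], [-0.063, 0.961, 0.269, -0.113], [-0.002, -0.27, 0.963, 0.385], [0.0, 0.0, 0.0, 1.0]] 297.86757282685915
```

View pics/w1.png

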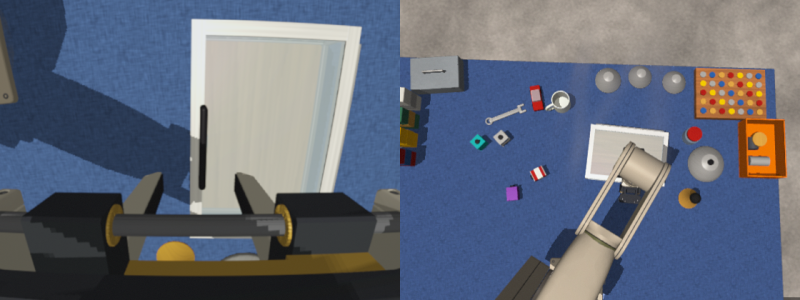

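```bash

python3 -m jog '[[[0,0,0,0.3,0.5,2.8,4],[0,0,0,0,0,2.8,4],[0,0,0,0,0,2.8,4],[0,0,0,0,0,2.8,4],[0,0,0,0,0,0,4]]]' 40
python3 -m jog '[[[0,0,0,0,0,0,0],[0,0,0,0,0,0,0],[0,0,0,0,0,0,0],[0,0,0,0,0,0,0],[0,0,0,0,0,0,0]]]'
python3 -m jog '[[[0,0,0,0,0,0,0],[0,0,0,0,0,0,0],[0,0,0,0,0,0,0]]]'
python3 - <<'E'
from h import *
# arc plan in tool axes (y=+x case, -z up), per 0.1 rad
a0=np.arctan2(.045,.205);r=np.hypot(.205,.045)
for k in range(14):
    a,b=a0+.1*k,a0+.1*k+.1
    print(round(.1*k+.1,1),np.round(100*r*np.array([np.cos(a)-np.cos(b),-(np.sin(b)-np.sin(a))]),2))
E
```

```text
t: 4.67
tool_pos: [0.4355, -0.1842, 0.1007]
orientation: [-2.287, -2.14, 0.005]
force: [-0.9, 0.3, -0.5]
opening: 0.0398
t: 5.08
tool_pos: [0.4402, -0.187, 0.1084]
orientation: [2.292, 2.144, 0.001]
force: [-0.2, -0.1, -0.1]
opening: 0.0113
t: 5.33
tool_pos: [0.4402, -0.1869, 0.1082]
orientation: [2.292, 2.145, 0.001]
force: [-0.6, 0.5, 5.8]
opening: 0.0088
0.1 [ 0.55 -2.02]
0.2 [ 0.75 -1.96]
0.3 [ 0.94 -1.87]
0.4 [ 1.13 -1.77]
0.5 [ 1.3  -1.65]
0.6 [ 1.45 -1.51]
0.7 [ 1.6  -1.36]
0.8 [ 1.73 -1.19]
0.9 [ 1.84 -1.01]
1.0 [ 1.93 -0.83]
1.1 [ 2.   -0.63]
1.2 [ 2.05 -0.43]
1.3 [ 2.09 -0.22]
1.4 [ 2.1  -0.01]
```

```bash

python3 -m jog '[[[0,0,0,0,0.1,-0.5,0],[0,0,0,0,0.1,-0.5,0],[0,0,0,0,0.15,-0.5,0],[0,0,0,0,0.2,-0.5,0],[0,0,0,0,0,0,0]]]'
python3 -m jog '[[[0,0,0,0,0.37,-0.98,0],[0,0,0,0,0.38,-0.98,0],[0,0,0,0,0.47,-0.93,0],[0,0,0,0,0.47,-0.93,0],[0,0,0,0,0,0,0]]]'
python3 -m jog '[[[0,0,0,0,0.56,-0.88,0],[0,0,0,0,0.56,-0.88,0],[0,0,0,0,0.65,-0.83,0],[0,0,0,0,0.65,-0.83,0],[0,0,0,0,0,0,0]]]'
python3 - <<'E'
from h import *
st()
p=robot.read_camera('scene');save(p,'s2.png',crop=(150,60,450,300),scale=2)
E
```

```text
t: 5.75
tool_pos: [0.4452, -0.1873, 0.1274]
orientation: [2.293, 2.145, -0.0]
force: [1.5, -3.4, -0.3]
opening: 0.0087
t: 6.17
tool_pos: [0.4616, -0.1886, 0.1662]
orientation: [2.294, 2.146, -0.002]
force: [-5.3, -3.3, 2.0]
opening: 0.0086
t: 6.58
tool_pos: [0.4846, -0.1904, 0.2005]
orientation: [-2.294, -2.145, 0.005]
force: [-13.9, -2.8, 10.2]
opening: 0.0088
t 6.58 pos [ 0.4846 -0.1904  0.2005] F [-13.9  -2.8  10.2] op 0.0088
T [[0.067, 0.998, -0.003], [0.998, -0.067, -0.001], [-0.002, -0.003, -1.0]] q [-0.471 -0.074  1.729 -0.003  1.488 -0.404]
```

View pics/s2.png

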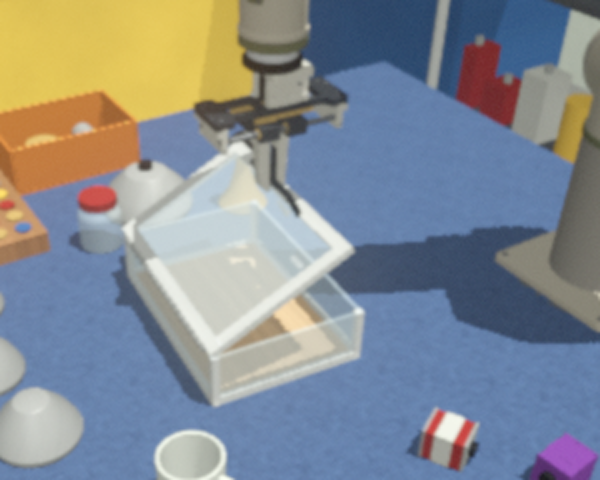

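```bash

python3 -m jog '[[[0,0,0,0,-0.2,-0.2,0],[0,0,0,0,0.73,-0.76,0],[0,0,0,0,0.73,-0.76,0],[0,0,0,0,0.8,-0.68,0],[0,0,0,0,0.8,-0.68,0]]]'
python3 -m jog '[[[0,0,0,0,0.86,-0.6,0],[0,0,0,0,0.86,-0.6,0],[0,0,0,0,0.92,-0.52,0],[0,0,0,0,0.92,-0.52,0],[0,0,0,0,0,0,0]]]'
python3 - <<'E'
from h import *
s,T=st();b=s['tool_pos']+0.019*np.array([0,0,1])
for xh in (.640,.643,.646):
  d=np.array([xh-b[0],b[2]-.08]);print(xh,np.hypot(*d),np.arctan2(d[1],d[0])-.216)
E
```

```text
t: 7.05
tool_pos: [0.5128, -0.1926, 0.2293]
orientation: [-2.294, -2.144, 0.006]
force: [-5.1, -7.6, -1.1]
opening: 0.0088
t: 7.47
tool_pos: [0.5502, -0.1955, 0.254]
orientation: [2.293, 2.143, -0.003]
force: [-5.5, -5.7, 9.1]
opening: 0.0089
t 7.47 pos [ 0.5502 -0.1955  0.254 ] F [-5.5 -5.7  9.1] op 0.0089
T [[0.068, 0.998, 0.001], [0.998, -0.068, -0.003], [-0.003, 0.001, -1.0]] q [-0.428  0.073  1.485 -0.002  1.581 -0.36 ]
0.64 0.21289576503032873 0.9191151062898344
0.643 0.2141791183008929 0.9064162895416106
0.646 0.21549659548226466 0.8938707430233099
```

```bash

python3 -m jog '[[[0,0,0,0,0.96,-0.5,0],[0,0,0,0,0.96,-0.45,0],[0,0,0,0,1.0,-0.38,0],[0,0,0,0,1.0,-0.32,0],[0,0,0,0,1.02,-0.25,0]]]'
python3 -m jog '[[[0,0,0,0,1.03,-0.2,0],[0,0,0,0,1.05,-0.11,0],[0,0,0,0,1.05,-0.11,0],[0,0,0,0,1.05,0,0],[0,0,0,0,0,0,0]]]'
python3 -m jog '[[[0,0,0,0,1.05,0,0],[0,0,0,0,0.5,0.05,0],[0,0,0,0,0,0,0]]]'
python3 - <<'E'
from h import *
s,T=st();b=s['tool_pos']+0.019*np.array([0,0,1])
for xh in (.640,.643,.646):
  d=np.array([xh-b[0],b[2]-.08]);print(xh,np.hypot(*d),np.arctan2(d[1],d[0])-.216)
E
```

```text
t: 7.88
tool_pos: [0.5983, -0.1991, 0.2719]
orientation: [2.295, 2.143, -0.005]
force: [-5.0, -8.1, 3.7]
opening: 0.0088
t: 8.3
tool_pos: [0.6418, -0.2022, 0.2764]
orientation: [2.293, 2.142, -0.002]
force: [0.9, -9.4, 3.8]
opening: 0.0091
t: 8.55
tool_pos: [0.6569, -0.2032, 0.276]
orientation: [2.293, 2.142, -0.001]
force: [0.7, -9.3, 4.7]
opening: 0.0087
t 8.55 pos [ 0.6569 -0.2032  0.276 ] F [ 0.7 -9.3  4.7] op 0.0087
T [[0.068, 0.998, 0.002], [0.998, -0.068, -0.003], [-0.003, 0.002, -1.0]] q [-0.373  0.354  1.126 -0.003  1.659 -0.305]
0.64 0.21568073150087727 1.4330812881704709
0.643 0.21546687457761543 1.419200231298187
0.646 0.215294612426178 1.4052942779086457
```

```bash

python3 -m jog '[[[0,0,0,0,1.0,0.2,0],[0,0,0,0,0.8,0.25,0],[0,0,0,0,0,0,0],[0,0,0,0,0,0,2.5],[0,0,0,0,0,0,2.5]]]'
python3 -m jog '[[[0,0,0,0,0,0,2.5],[0,0,0,0,0,0,2.5],[0,0,0,0,0,-2,2.5],[0,0,0,0,0,-3,2.5],[0,0,0,0,0,-3,2.5]]]'
python3 -m jog '[[[0,0,0,4,-3,-2,9.3],[0,0,0,4,-3,0,9.3],[0,0,0,4,0,0,9.3],[0,0,0,4,0,0,9.3],[0,0,0,0,0,0,9.3]]]'
python3 - <<'E'
from h import *
st()
p=robot.read_camera('scene');save(p,'s3.png',crop=(150,60,450,300),scale=2)
E
```

```text
t: 8.97
tool_pos: [0.6743, -0.202, 0.2706]
orientation: [2.294, 2.146, 0.001]
force: [0.3, 0.1, -0.3]
opening: 0.018
t: 9.38
tool_pos: [0.6732, -0.2014, 0.3492]
orientation: [-2.291, -2.144, 0.003]
force: [0.5, -0.3, 0.6]
opening: 0.0252
t: 9.8
tool_pos: [0.6353, -0.0476, 0.3661]
orientation: [-2.286, -2.152, -0.004]
force: [0.1, -0.1, 0.1]
opening: 0.0535
t 9.8 pos [ 0.6353 -0.0476  0.3661] F [ 0.1 -0.1  0.1] op 0.0535
T [[0.06, 0.998, 0.0], [0.998, -0.06, 0.003], [0.003, 0.0, -1.0]] q [-0.157  0.224  1.118  0.003  1.8   -0.096]
```

View pics/s3.png

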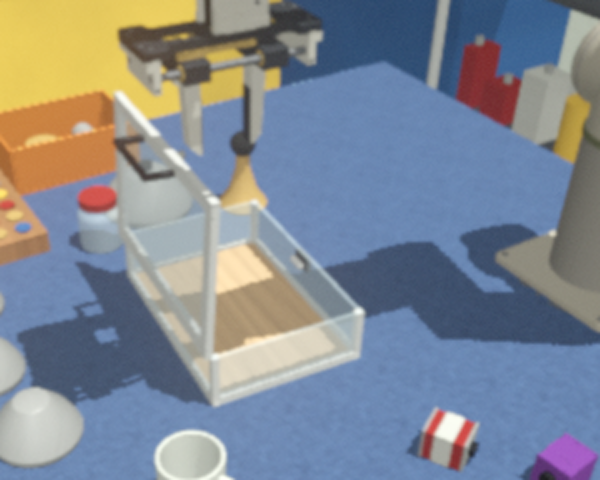

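```bash

python3 -m jog '[[[0,0,-6,3,-0.7,0,7],[0,0,-6,3,-0.7,0,7],[0,0,-6,3,-0.7,0,7],[0,0,-6,3,-0.7,0,7],[0,0,-6,3,-0.7,0,7]]]'
python3 -m jog '[[[0,0,0,2.6,-0.7,2.3,7],[0,0,0,2.6,-0.7,2.3,7],[0,0,0,2.6,-0.7,2.3,7],[0,0,0,2.6,-0.7,2.3,7],[0,0,0,2.6,-0.7,2.3,7]]]'
python3 -m jog '[[[0,0,0,0,0,0,7],[0,0,0,0,0,0,7]]]'
python3 - <<'E'
from h import *
st()
p=robot.read_camera('wrist');save(p,'w2.png')
for d in robot.pinpoint(p,'tin_red_mid')[:3]: print(round(d['confidence'],2),np.round(d['point'],1),at(p,d['point'],.022)[:2])
for d in robot.masks_of(p,'tin_red_mid')[:3]:
    m=d['pixels'];c=cv2.findContours(m.astype(np.uint8),0,2)[0];c=max(c,key=cv2.contourArea)
    print(round(d['confidence'],2),np.round(d['point'],1),m.sum(),[at(p,u,.03)[:2].tolist() for u in cv2.boxPoints(cv2.minAreaRect(c))], cv2.boxPoints(cv2.minAreaRect(c)).round().tolist())
E
```

```text
t: 10.27
tool_pos: [0.5798, 0.0875, 0.365]
orientation: [-1.654, -2.67, 0.001]
force: [-0.7, 0.3, 0.3]
opening: 0.07
t: 10.68
tool_pos: [0.4906, 0.1882, 0.2495]
orientation: [-1.661, -2.666, 0.001]
force: [0.5, -0.3, 1.1]
opening: 0.0702
t: 10.85
tool_pos: [0.4899, 0.1881, 0.2489]
orientation: [-1.657, -2.666, 0.005]
force: [0.4, 0.0, 0.6]
opening: 0.0694
t 10.85 pos [0.4899 0.1881 0.2489] F [0.4 0.  0.6] op 0.0694
T [[-0.443, 0.897, -0.004], [0.897, 0.443, -0.001], [0.0, -0.004, -1.0]] q [ 0.269 -0.081  1.648 -0.     1.578 -0.19 ]
0.98 [221.5  81.1] [0.3682 0.2734]
0.74 [248.9 180.7] [0.4512 0.1752]
0.85 [245.5 181.2] 1673 [[0.4127, 0.1913], [0.4525, 0.2153], [0.4868, 0.1572], [0.4455, 0.1318]] [[226.0, 158.0], [262.0, 154.0], [267.0, 205.0], [231.0, 208.0]]
0.57 [219.9  78.2] 2155 [[0.3316, 0.2466], [0.3301, 0.2945], [0.3992, 0.3029], [0.4027, 0.2549]] [[184.0, 87.0], [198.0, 49.0], [254.0, 69.0], [240.0, 107.0]]
```

View pics/w2.png

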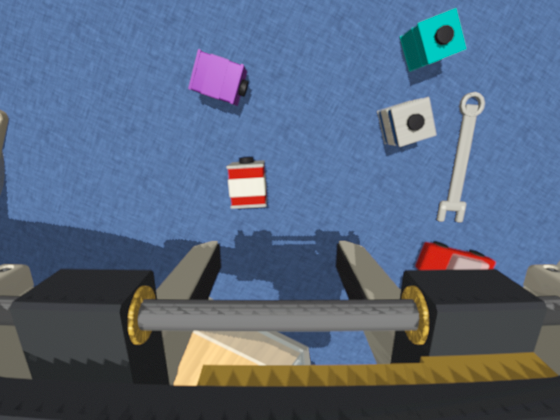

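```bash

python3 -m jog '[[[0,0,-2.5,0,0,0,7],[0,-7,0,0,0,0,7],[0,-7,0,0,0,0,7],[0,-7,0,0,0,0,7],[0,-7,0,0,0,0,7]]]'
python3 -m jog '[[[0,-7,0,0,0,0,7],[0,-7,0,0,0,0,7],[0,-3,0,0,0,0,7],[0,0,0,0,0,0,7],[0,0,0,0,0,0,7]]]'
python3 - <<'E'
from h import *
s,T=st()
c=np.array([np.cos(np.radians(118.5)),np.sin(np.radians(118.5)),0])
g=np.array([.449,.174,.023])+.003*c
tcp=g+.016*T[:,2];pre=tcp-.09*T[:,2]
print('tcp',tcp,'pre shift cm',100*T.T@(pre-s['tool_pos']))
E
```

```text
t: 11.42
tool_pos: [0.494, 0.1881, 0.2546]
orientation: [1.378, 2.314, -0.338]
force: [0.2, -1.7, -1.3]
opening: 0.0697
t: 11.83
tool_pos: [0.492, 0.1887, 0.2509]
orientation: [1.233, 2.081, -0.51]
force: [0.0, 0.0, -0.1]
opening: 0.0698
t 11.83 pos [0.492  0.1887 0.2509] F [ 0.   0.  -0.1] op 0.0698
T [[-0.34, 0.877, 0.339], [0.621, 0.48, -0.619], [-0.706, -0.001, -0.708]] q [ 0.767  0.067  1.7   -0.75   1.616  0.326]
tcp [0.45298708 0.16672674 0.011667  ] pre shift cm [16.85349441 -4.4613122   7.98751003]
```

```bash

python3 -m jog '[[[0,0,0,3.37,-0.9,0.8,7],[0,0,0,3.37,-0.9,0.8,7],[0,0,0,3.37,-0.9,0.8,7],[0,0,0,3.37,-0.9,0.8,7],[0,0,0,3.37,-0.86,0.8,7]]]'
python3 -m jog '[[[0,0,0,0,0,2,7],[0,0,0,0,0,2,7],[0,0,0,0,0,0,7],[0,0,0,0,0,0,7],[0,0,0,0,0,0,7]]]'
python3 - <<'E'
from h import *
s,T=st()
print('to tcp cm',100*T.T@(np.array([.453,.1667,.0117])-s['tool_pos']))
p=robot.read_camera('wrist');save(p,'w3.png')
for d in robot.pinpoint(p,'tin_red_mid')[:3]: print(round(d['confidence'],2),np.round(d['point'],1),at(p,d['point'],.022)[:2])
E
```

```text
t: 12.25
tool_pos: [0.4097, 0.2472, 0.104]
orientation: [1.24, 2.079, -0.506]
force: [-0.6, -0.2, 0.1]
opening: 0.0699
t: 12.67
tool_pos: [0.4237, 0.2223, 0.0769]
orientation: [1.237, 2.079, -0.507]
force: [0.1, 0.1, 0.8]
opening: 0.0701
t 12.67 pos [0.4237 0.2223 0.0769] F [0.1 0.1 0.8] op 0.0701
T [[-0.337, 0.878, 0.339], [0.624, 0.478, -0.619], [-0.705, 0.003, -0.709]] q [ 0.901  0.255  1.841 -0.713  1.453  0.644]
to tcp cm [ 0.14642028 -0.10472694  9.05781934]
0.74 [228.9  97.5] [0.3683 0.2732]
0.71 [274.  215.7] [0.4451 0.1755]
```

View pics/w3.png

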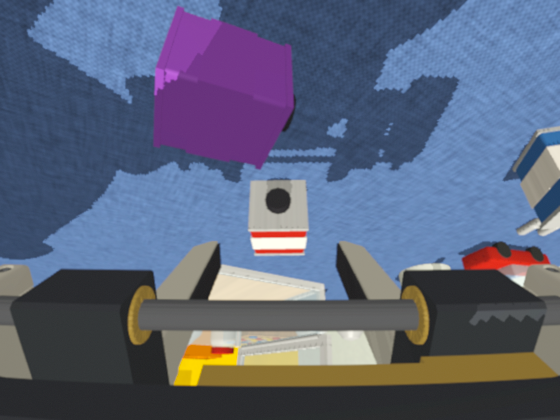

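```bash

python3 -m jog '[[[0,0,0,0.1,-0.1,1.8,7],[0,0,0,0,0,1.8,7],[0,0,0,0,0,1.8,7],[0,0,0,0,0,1.8,7],[0,0,0,0,0,1.6,7]]]' 30
python3 -m jog '[[[0,0,0,0,0,0,7],[0,0,0,0,0,0,3],[0,0,0,0,0,0,3],[0,0,0,0,0,0,3],[0,0,0,0,0,0,3]]]'
python3 -m jog '[[[0,0,0,0,0,0,3],[0,0,0,0,0,0,3],[0,0,0,0,0,0,3]]]'
python3 -c "
from h import *
s,T=st()"
```

```text
t: 13.18
tool_pos: [0.4519, 0.1677, 0.0127]
orientation: [1.234, 2.079, -0.508]
force: [0.9, -0.6, -0.5]
opening: 0.0697
t: 13.6
tool_pos: [0.4514, 0.1685, 0.0132]
orientation: [1.233, 2.079, -0.508]
force: [0.3, -0.4, 0.0]
opening: 0.048
t: 13.85
tool_pos: [0.4515, 0.1683, 0.0131]
orientation: [1.232, 2.079, -0.508]
force: [-1.5, 3.4, 6.3]
opening: 0.0437
t 13.85 pos [0.4515 0.1683 0.0131] F [-1.5  3.4  6.3] op 0.0437
T [[-0.339, 0.877, 0.341], [0.621, 0.481, -0.619], [-0.707, 0.002, -0.707]] q [ 0.795  0.316  1.918 -0.781  1.293  0.67 ]
```

```bash

python3 -m jog '[[[0,0,0,-1.5,0,-1.5,3],[0,0,0,-2.8,0,-2.8,3],[0,0,0,-2.8,0,-2.8,3],[0,0,0,-2.8,0,-2.8,3],[0,0,0,-2.8,0,-2.8,3]]]'
python3 -m jog '[[[0,7,0,0,0,0,3],[0,7,0,0,0,0,3],[0,7,0,0,0,0,3],[0,7,0,0,0,0,3],[0,7,0,0,0,0,3]]]'
python3 -m jog '[[[0,7,0,0,0,0,3],[0,7,0,0,0,0,3],[0,7,0,0,0,0,3],[0,7,0,0,0,0,3],[0,7,0,0,0,0,3]]]'
python3 -m jog '[[[0,7,0,0,0,0,3],[0,7,0,0,0,0,3],[0,6,0,0,0,0,3],[0,0,0,0,0,0,3],[0,0,0,0,0,0,3]]]'
python3 -c "
from h import *
s,T=st()"
```

```text
t: 14.27
tool_pos: [0.4502, 0.1669, 0.1931]
orientation: [1.232, 2.081, -0.512]
force: [0.3, 1.4, -1.1]
opening: 0.0439
t: 14.68
tool_pos: [0.4514, 0.1683, 0.1935]
orientation: [1.523, 2.574, -0.123]
force: [-0.5, -0.9, -1.0]
opening: 0.0435
t: 15.1
tool_pos: [0.4519, 0.167, 0.1934]
orientation: [-1.4, -2.363, -0.319]
force: [0.3, 0.2, -1.5]
opening: 0.0436
t: 15.52
tool_pos: [0.4504, 0.1664, 0.1898]
orientation: [-1.236, -2.075, -0.507]
force: [-0.5, 0.2, -0.8]
opening: 0.0439
t 15.52 pos [0.4504 0.1664 0.1898] F [-0.5  0.2 -0.8] op 0.0439
T [[-0.335, 0.878, -0.341], [0.622, 0.478, 0.62], [0.708, -0.004, -0.706]] q [-0.204  0.194  1.68   0.586  1.801 -0.724]
```

```bash

python3 -m jog '[[[-4.95,0,4.95,0.7,0,-0.7,3],[-4.95,0,4.95,0.7,0,-0.7,3],[-4.95,0,4.95,0.7,0,-0.7,3],[-4.95,0,4.95,0.7,0,-0.7,3],[-4.95,0,4.95,0.7,0,-0.7,3]]]'
python3 -m jog '[[[-4.95,0,4.95,0,0,0,3],[-4.95,0,4.95,0,0,0,3],[-4.95,0,4.95,0,0,0,3],[-4.95,0,4.95,0,0,0,3],[-4.95,0,4.95,0,0,0,3]]]'
python3 -m jog '[[[-4.95,0,4.95,0,0,0,3],[-4.95,0,4.95,0,0,0,3],[-4.95,0,4.95,0,0,0,3],[-4.95,0,4.95,0,0,0,3],[-4.95,0,4.95,0,0,0,3]]]'
python3 -m jog '[[[-4.95,0,4.95,0,0,0,3],[-4.95,0,4.95,0,0,0,3],[-2.5,0,2.5,0,0,0,3],[0,0,0,0,0,0,3],[0,0,0,0,0,0,3]]]'
python3 - <<'E'
from h import *
s,T=st()
x=np.array([.9976,-.069,0]);y=np.array([.069,.9976,0]);C=np.array([.532,-.194,0])
tgt=C+.03*x+.045*y+np.array([0,0,.046])+.016*T[:,2]
print('tgt tcp',tgt,'world d',tgt-s['tool_pos'],'above(+12cm) cm',100*T.T@(tgt+[0,0,.15]-s['tool_pos']))
p=robot.read_camera('scene');save(p,'s4.png',scale=1.4)
E
```

```text
t: 15.93
tool_pos: [0.451, 0.1677, 0.2427]
orientation: [-1.875, -1.673, -0.777]
force: [0.4, 0.6, -0.1]
opening: 0.0438
t: 16.35
tool_pos: [0.4511, 0.1674, 0.2425]
orientation: [-2.412, -1.086, -1.005]
force: [0.1, 0.6, -1.1]
opening: 0.0441
t: 16.77
tool_pos: [0.4986, 0.1706, 0.234]
orientation: [-2.758, -0.506, -1.067]
force: [-1.1, -0.4, -2.5]
opening: 0.044
t: 17.18
tool_pos: [0.4965, 0.1705, 0.2318]
orientation: [-2.873, -0.242, -1.093]
force: [-0.3, 0.4, -1.1]
opening: 0.0442
t 17.18 pos [0.4965 0.1705 0.2318] F [-0.3  0.4 -1.1] op 0.0442
T [[0.736, 0.167, 0.656], [0.126, -0.986, 0.11], [0.665, 0.001, -0.747]] q [ 0.294 -0.858  2.4   -0.111  0.879  1.735]
tgt tcp [ 0.57552423 -0.14941703  0.03404872] world d [ 0.07904879 -0.31996347 -0.19777059] above(+12cm) cm [-1.37393049 32.86082135  5.22994656]
```

View pics/s4.png

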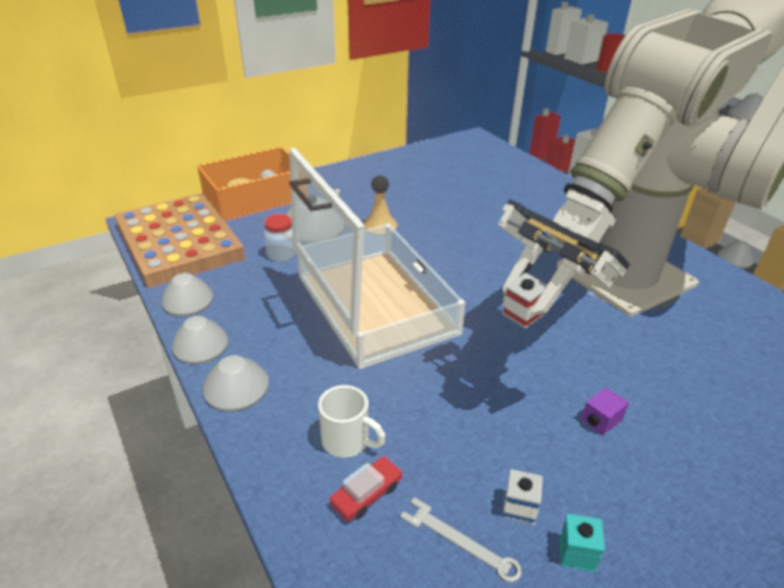

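```bash

python3 -m jog '[[[0,0,0,0,4,0.6,3],[0,0,0,0,4,0.6,3],[0,0,0,0,4,0.6,3],[0,0,0,0,4,0.6,3],[0,0,0,0,4,0.6,3]]]'
python3 -m jog '[[[0,0,0,0,4,0.6,3],[0,0,0,0,4,0.6,3],[0,0,0,-0.7,4,0.6,3],[0,0,0,-0.7,0.8,0,3],[0,0,0,0,0,0,3]]]'
python3 -m jog '[[[0,3.3,0,0,0,0,3],[-4.9,0,4.9,0,0,0,3],[-4.7,0,4.7,0,0,0,3],[0,0,0,0,0,0,3],[0,0,0,0,0,0,3]]]'
cat > tg.py <<'E'
from h import *
s,T=st()
x=np.array([.9976,-.069,0]);y=np.array([.069,.9976,0]);C=np.array([.532,-.194,0])
tgt=C+.03*x+.045*y+np.array([0,0,.046])+.016*T[:,2]
d=tgt-s['tool_pos']
print('tilt',np.degrees(np.arccos(-T[2,2])),'az',np.degrees(np.arctan2(T[1,2],T[0,2])),'roll',T[2,1],'world d',d,'horiz shift cm',100*T.T@(d*[1,1,0]),'full',100*T.T@d)
E
python3 tg.py
```

```text
t: 17.65
tool_pos: [0.5484, -0.025, 0.2103]
orientation: [-2.876, -0.235, -1.099]
force: [0.7, 0.9, -0.6]
opening: 0.0439
t: 18.07
tool_pos: [0.5684, -0.1527, 0.1842]
orientation: [-2.88, -0.226, -1.089]
force: [0.1, 0.2, -2.6]
opening: 0.0437
t: 18.48
tool_pos: [0.5693, -0.147, 0.1857]
orientation: [2.892, -0.041, 1.186]
force: [0.4, 0.4, -0.2]
opening: 0.0439
t 18.48 pos [ 0.5693 -0.147   0.1857] F [ 0.4  0.4 -0.2] op 0.0439
T [[0.712, -0.03, 0.702], [-0.018, -1.0, -0.025], [0.702, 0.005, -0.712]] q [-0.579 -0.568  2.347  0.566  0.744  0.721]
tilt 44.6161428238101 az -2.009977838268875 roll 0.004773604851737421 world d [ 0.00699118 -0.00456744 -0.15108717] horiz shift cm [0.5058016  0.43538995 0.50197754] full [-10.10561595   0.3632669   11.25678854]
```

```bash

cat >> tg.py <<'E'
Tg=np.array([[-0.339,.877,.341],[.621,.481,-.619],[-.707,.002,-.707]])
v=Tg.T@(np.array([.4485,.1745,.022])-np.array([.4515,.1683,.0131]))
m=s['tool_pos']+T@v
mc=np.array([(m-C)@x,(m-C)@y,m[2]]);print('v',v,'mid in case',mc,'to go cm (case)',100*(np.array([.03,.045,.037])-mc))
E
python3 tg.py
python3 -m jog '[[[0,0,0,-1,0.4,2,3],[0,0,0,-1.4,0,1.4,3],[0,0,0,-1.4,0,1.4,3],[0,0,0,-1.4,0,1.4,3],[0,0,0,-1.4,0,1.4,3]]]'
python3 -m jog '[[[0,0,0,-0.7,0,0.7,3],[0,0,0,-0.7,0,0.7,3],[0,0,0,0,0,0,3],[0,0,0,0,0,0,3]]]'
python3 tg.py
python3 - <<'E'
from h import *
p=robot.read_camera('scene');save(p,'s5.png',crop=(180,90,400,270),scale=3)
E
```

```text
t 18.48 pos [ 0.5693 -0.147   0.1857] F [ 0.4  0.4 -0.2] op 0.0439
T [[0.712, -0.03, 0.702], [-0.018, -1.0, -0.025], [0.702, 0.005, -0.712]] q [-0.579 -0.568  2.347  0.566  0.744  0.721]
tilt 44.6161428238101 az -2.009977838268875 roll 0.004773604851737421 world d [ 0.00699118 -0.00456744 -0.15108717] horiz shift cm [0.5058016  0.43538995 0.50197754] full [-10.10561595   0.3632669   11.25678854]
v [-0.0014251  0.000369  -0.0111531] mid in case [0.02511251 0.04877537 0.19263788] to go cm (case) [  0.48874905  -0.37753747 -15.56378751]
t: 18.9
tool_pos: [0.5755, -0.1532, 0.0841]
orientation: [2.891, -0.044, 1.185]
force: [1.2, 0.2, -0.8]
opening: 0.0436
t: 19.23
tool_pos: [0.5747, -0.153, 0.064]
orientation: [2.894, -0.049, 1.182]
force: [1.4, -0.3, -1.3]
opening: 0.0439
t 19.23 pos [ 0.5747 -0.153   0.064 ] F [ 1.4 -0.3 -1.3] op 0.0439
T [[0.713, -0.034, 0.7], [-0.023, -0.999, -0.026], [0.7, 0.002, -0.714]] q [-0.583 -0.285  2.399  0.878  0.492  0.343]
tilt 44.44953843398307 az -2.1002028379040465 roll 0.0021131245989977863 world d [ 0.00151014  0.00137644 -0.02940703] horiz shift cm [ 0.10456225 -0.14277057  0.10214909] full [-1.95474651 -0.14898464  2.20142157]
v [-0.0014251  0.000369  -0.0111531] mid in case [0.03097592 0.0432251  0.0709498 ] to go cm (case) [-0.09759201  0.17749024 -3.39498033]
```

View pics/s5.png

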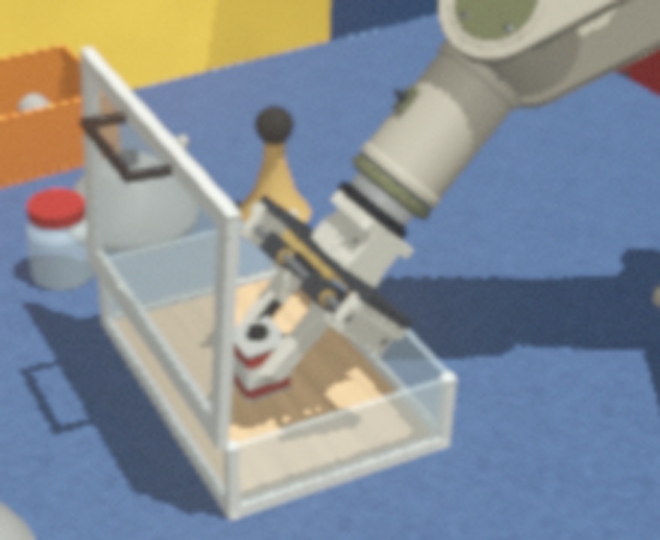

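```bash

python3 -m jog '[[[0,0,0,-0.7,-0.1,0.7,3],[0,0,0,-0.7,0,0.7,3],[0,0,0,-0.5,0,0.5,3],[0,0,0,0,0,0,3],[0,0,0,0,0,0,3]]]'
python3 tg.py
python3 -m jog '[[[0,0,0,-0.2,0,0.2,3],[0,0,0,0,0,0,3],[0,0,0,0,0,0,3]]]'
python3 tg.py
```

```text
t: 19.7
tool_pos: [0.575, -0.1521, 0.038]
orientation: [2.893, -0.051, 1.184]
force: [0.9, 0.2, -1.2]
opening: 0.0438
t 19.7 pos [ 0.575  -0.1521  0.038 ] F [ 0.9  0.2 -1.2] op 0.0438
T [[0.713, -0.036, 0.701], [-0.024, -0.999, -0.027], [0.701, 0.002, -0.713]] q [-0.58  -0.209  2.401  1.002  0.443  0.207]
tilt 44.509823382958594 az -2.182701173204682 roll 0.002125719912639292 world d [ 0.00127482  0.00053079 -0.00344972] horiz shift cm [ 0.08957885 -0.05762474  0.08788691] full [-0.15225629 -0.05835805  0.33389688]
v [-0.0014251  0.000369  -0.0111531] mid in case [0.03115659 0.04408163 0.044995  ] to go cm (case) [-0.11565919  0.09183659 -0.79949978]
t: 19.95
tool_pos: [0.5748, -0.1521, 0.035]
orientation: [2.893, -0.051, 1.184]
force: [0.1, 0.2, -0.5]
opening: 0.044
t 19.95 pos [ 0.5748 -0.1521  0.035 ] F [ 0.1  0.2 -0.5] op 0.044
T [[0.713, -0.036, 0.7], [-0.025, -0.999, -0.027], [0.701, 0.002, -0.713]] q [-0.579 -0.201  2.401  1.018  0.438  0.19 ]
tilt 44.50524655130574 az -2.2071638652062724 roll 0.0020594835447046433 world d [ 0.00143078  0.00047538 -0.00037042] horiz shift cm [ 0.10081551 -0.05271665  0.09893661] full [ 0.07485024 -0.05279293  0.12535433]
v [-0.0014251  0.000369  -0.0111531] mid in case [0.03099667 0.04412526 0.04191548] to go cm (case) [-0.09966654  0.08747418 -0.49154811]
```

```bash

python3 -m jog '[[[0,0,0,-0.15,0,0.15,3],[0,0,0,0,0,0,3],[0,0,0,0,0,0,3]]]'
python3 -m jog '[[[0,0,0,-0.12,0,0.12,3],[0,0,0,0,0,0,3],[0,0,0,0,0,0,3]]]'
python3 -m jog '[[[0,0,0,-0.1,0,0.1,3],[0,0,0,0,0,0,3],[0,0,0,0,0,0,3]]]'
```

```text
t: 20.2
tool_pos: [0.5744, -0.1518, 0.0321]
orientation: [2.894, -0.052, 1.182]
force: [-0.1, 0.7, -0.7]
opening: 0.0439
t: 20.45
tool_pos: [0.5746, -0.152, 0.0306]
orientation: [2.893, -0.052, 1.183]
force: [0.7, -0.9, 0.9]
opening: 0.044
t: 20.7
tool_pos: [0.5755, -0.1524, 0.0305]
orientation: [2.892, -0.052, 1.185]
force: [1.3, 1.1, 4.0]
opening: 0.044
```

```bash

python3 -m jog '[[[0,0,0,0,0,0,5],[0,0,0,0,0,0,6],[0,0,0,0,0,0,6],[0,0,0,0,0,0,6],[0,0,0,0,0,0,6]]]'
python3 -m jog '[[[0,0,0,0,0,-1,6],[0,0,0,0,0,-2,6],[0,0,0,0,0,-2.5,6],[0,0,0,0.5,0,-2.5,6],[0,0,0,1,0,-2.5,6]]]'
python3 -m jog '[[[0,0,0,2.5,0,0,6],[0,0,0,2.5,0,0,6],[0,0,0,2,0,0,6],[0,0,0,0,0,0,6],[0,0,0,0,0,0,6]]]'
python3 - <<'E'
from h import *
s,T=st()
p=robot.read_camera('scene');q=robot.read_camera('top')
for d in robot.pinpoint(p,'tin_red_mid')[:3]: print(round(d['confidence'],2),np.round(d['point'],1),at(p,d['point'],.037)[:2])
for d in robot.pinpoint(q,'tin_blue_mid')[:3]: print(round(d['confidence'],2),np.round(d['point'],1),at(q,d['point'],.031)[:2])
save(p,'s6.png',crop=(180,90,400,270),scale=3)
E
```

```text
t: 21.12
tool_pos: [0.5741, -0.1517, 0.0286]
orientation: [2.894, -0.052, 1.182]
force: [1.0, -0.3, -0.0]
opening: 0.06
t: 21.53
tool_pos: [0.5222, -0.1562, 0.1174]
orientation: [2.904, -0.05, 1.169]
force: [1.1, 0.4, 0.9]
opening: 0.0601
t: 21.95
tool_pos: [0.5736, -0.1572, 0.1655]
orientation: [2.904, -0.047, 1.171]
force: [0.4, -0.3, -0.5]
opening: 0.0603
t 21.95 pos [ 0.5736 -0.1572  0.1655] F [ 0.4 -0.3 -0.5] op 0.0603
T [[0.72, -0.031, 0.694], [-0.024, -1.0, -0.02], [0.694, -0.002, -0.72]] q [-0.596 -0.495  2.334  0.604  0.715  0.664]
0.7 [267.3 219.2] [ 0.5652 -0.1421]
0.87 [141.1 194.5] [0.5877 0.3357]
0.62 [110.  199.2] [0.5707 0.4274]
```

View pics/s6.png

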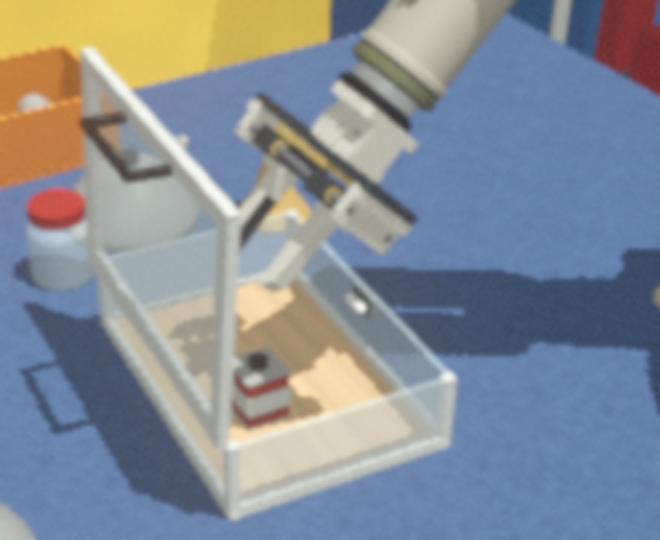

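```bash

python3 -m jog '[[[0,0,0,0.5,-4,-0.5,7],[0,0,0,0.5,-4,-0.5,7],[0,0,0,0.5,-4,-0.5,7],[0,0,0,0,-4,0,7],[0,0,0,0,-4,0,7]]]'
python3 -m jog '[[[0,0,0,0,-4,0,7],[0,0,0,0,-4,0,7],[0,-7,0,0,-3,0,7],[0,-7,0,0,-3,0,7],[0,-7,0,0,-3,0,7]]]'
python3 -m jog '[[[0,-7,0,0,0,0,7],[0,-7,0,0,0,0,7],[0,-7,0,0,0,0,7],[0,-2,0,0,0,0,7],[0,0,0,0,0,0,7]]]'
python3 -m jog '[[[0,0,-7,0,0,0,7],[0,0,-7,0,0,0,7],[0,0,-7,0,0,0,7],[0,0,-7,0,0,0,7],[0,0,-7,0,0,0,7]]]'
python3 -m jog '[[[0,0,-6,0,0,0,7],[0,0,0,0,0,0,7],[0,0,0,0,0,0,7]]]'
python3 - <<'E'
from h import *
s,T=st()
print('above blue cm',100*T.T@(np.array([.588,.334,.2])-s['tool_pos']))
E
```

```text
t: 22.57
tool_pos: [0.5793, 0.0323, 0.1856]
orientation: [2.905, -0.051, 1.169]
force: [-0.2, -0.5, -0.7]
opening: 0.0701
t: 22.98
tool_pos: [0.5829, 0.1936, 0.1841]
orientation: [3.077, -0.048, 0.605]
force: [1.1, -1.2, 1.6]
opening: 0.0703
t: 23.4
tool_pos: [0.5855, 0.1907, 0.1828]
orientation: [-3.139, 0.055, 0.019]
force: [0.5, -0.3, -0.1]
opening: 0.0698
t: 23.82
tool_pos: [0.5841, 0.1915, 0.185]
orientation: [-3.005, -0.903, 0.006]
force: [-0.4, -0.3, -0.1]
opening: 0.0701
t: 24.07
tool_pos: [0.5844, 0.1916, 0.1853]
orientation: [-2.958, -1.045, 0.006]
force: [-0.5, 0.3, -0.6]
opening: 0.0699
t 24.07 pos [0.5844 0.1916 0.1853] F [-0.5  0.3 -0.6] op 0.0699
T [[0.778, 0.628, -0.005], [0.628, -0.778, 0.002], [-0.002, -0.005, -1.0]] q [0.231 0.191 1.482 0.004 1.473 1.123]
above blue cm [  9.21990307 -10.85697001  -1.43502975]
```

```bash

python3 -m jog '[[[0,0,0,1,-3.6,0,7],[0,0,0,1,-3.6,0,7],[0,0,0,1,-3.6,0,7],[0,0,0,0,0,0,7],[0,0,0,0,0,0,7]]]'
python3 - <<'E'
from h import *
s,T=st()
p=robot.read_camera('wrist');save(p,'w4.png')
for d in robot.pinpoint(p,'tin_blue_mid')[:3]: print(round(d['confidence'],2),np.round(d['point'],1),at(p,d['point'],.031)[:2])
for d in robot.masks_of(p,'tin_blue_mid')[:3]:
    print(round(d['confidence'],2),np.round(d['point'],1),d['pixels'].sum())
E
```

```text
t: 24.48
tool_pos: [0.5391, 0.2961, 0.186]
orientation: [-2.957, -1.05, 0.006]
force: [0.6, -0.7, 0.1]
opening: 0.0703
t 24.48 pos [0.5391 0.2961 0.186 ] F [ 0.6 -0.7  0.1] op 0.0703
T [[0.776, 0.631, -0.005], [0.631, -0.776, 0.003], [-0.002, -0.005, -1.0]] q [0.416 0.19  1.481 0.004 1.474 1.304]
0.89 [201.9  94.5] [0.5716 0.4245]
0.81 [285.9 135.8] [0.5936 0.3315]
0.78 [286.4 134.7] 2095
0.69 [202.   89.2] 2915
```

View pics/w4.png

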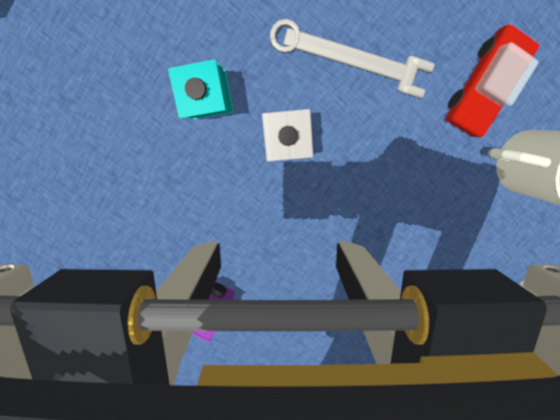

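```bash

python3 - <<'E'
from h import *
s,T=st();p=robot.read_camera('wrist')
g=np.array([at(p,u,.054) for u in [(263,113),(311,110),(313,157),(265,160)]]);print(g)
c=g.mean(0);print(c,at(p,(288.5,135.5),.062)); c[2]=.09
print(100*T.T@(c-s['tool_pos']))
E
```

```text
t 24.63 pos [0.5407 0.2936 0.1861] F [-0.2  0.1  0.1] op 0.07
T [[0.777, 0.629, -0.005], [0.629, -0.777, 0.002], [-0.003, -0.005, -1.0]] q [0.412 0.191 1.481 0.004 1.474 1.302]
[[0.5982 0.3601 0.054 ]
 [0.6293 0.3262 0.054 ]
 [0.5966 0.2957 0.054 ]
 [0.5643 0.3308 0.054 ]]
[0.5971 0.3282 0.054 ] [0.5974 0.3281 0.062 ]
[6.59153382 0.90311316 9.58452471]
```

```bash

python3 -m jog '[[[0,0,0,3.2,0.4,0,7],[0,0,0,3.3,0.4,0,7],[0,0,-3.5,0,0,3,7],[0,0,0,0,0,3,7],[0,0,0,0,0,3,7]]]'
python3 -m jog '[[[0,0,0,0,0,2.5,7],[0,0,0,0,0,2.5,7],[0,0,0,0,0,2.5,7],[0,0,0,0,0,0,7],[0,0,0,0,0,0,7]]]' 30
python3 -m jog '[[[0,0,0,0,0,0,3],[0,0,0,0,0,0,3],[0,0,0,0,0,0,3],[0,0,0,0,0,0,3],[0,0,0,0,0,0,3]]]'
python3 -m jog '[[[0,0,0,0,0,0,3],[0,0,0,0,0,0,3],[0,0,0,0,0,0,3]]]'
python3 -m jog '[[[0,0,0,0,0,-2,3],[0,0,0,0,0,-4,3],[0,0,0,0,0,-4,3],[0,0,0,0,0,-4,3],[0,0,0,0,0,-4,3]]]'
python3 - <<'E'
from h import *
s,T=st()
E
```

```text
t: 25.1
tool_pos: [0.5972, 0.3285, 0.0952]
orientation: [-2.925, -1.136, 0.004]
force: [-0.4, -0.3, -0.4]
opening: 0.0698
t: 25.52
tool_pos: [0.5939, 0.3278, 0.019]
orientation: [-2.924, -1.137, 0.013]
force: [0.5, -1.2, 0.0]
opening: 0.0698
t: 25.93
tool_pos: [0.5959, 0.3303, 0.0226]
orientation: [-2.923, -1.14, 0.003]
force: [-0.9, -1.0, 6.0]
opening: 0.0442
t: 26.18
tool_pos: [0.5959, 0.3303, 0.0226]
orientation: [-2.923, -1.14, 0.003]
force: [-0.6, -0.0, 6.5]
opening: 0.0441
t: 26.6
tool_pos: [0.5954, 0.3291, 0.2025]
orientation: [-2.923, -1.14, 0.008]
force: [0.5, 0.7, -1.5]
opening: 0.0442
t 26.6 pos [0.5954 0.3291 0.2025] F [ 0.5  0.7 -1.5] op 0.0442
T [[0.736, 0.677, -0.006], [0.677, -0.736, 0.002], [-0.003, -0.006, -1.0]] q [0.427 0.359 1.252 0.005 1.535 1.254]
```

```bash

python3 -m jog '[[[0,0,-7,0,0,0,3],[0,0,-7,0,0,0,3],[0,0,-7,0,0,0,3],[0,0,-7,0,0,0,3],[0,0,-7,0,0,0,3]]]'
python3 -m jog '[[[0,0,-7,0,0,0,3],[0,0,-7,0,0,0,3],[0,0,-7,0,0,0,3],[0,0,-7,0,0,0,3],[0,0,-7,0,0,0,3]]]'
python3 -m jog '[[[0,0,-7,0,0,0,3],[0,0,-7,0,0,0,3],[0,0,-7,0,0,0,3],[0,0,-7,0,0,0,3],[0,0,-7,0,0,0,3]]]'
python3 -m jog '[[[0,0,-7,0,0,0,3],[0,0,-7,0,0,0,3],[0,0,-7,0,0,0,3],[0,0,-7,0,0,0,3],[0,0,0,0.7,0,0,3]]]'
python3 -m jog '[[[0,0,0,0,-4,0,3],[0,0,0,0,-4,0,3],[0,0,0,0,-4,0,3],[0,0,0,0,-4,0,3],[0,0,0,0,-4,0,3]]]'
python3 -m jog '[[[0,0,0,0,-4,0,3],[0,0,0,0,-4,0,3],[0,0,0,0,-4,0,3],[0,0,0,0,-4,0,3],[0,0,0,0,-4,0,3]]]'
python3 - <<'E'
from h import *
s,T=st()
print(100*T.T@(np.array([.5461,-.2802,.0286])-s['tool_pos']))
E
```

```text
t: 27.02
tool_pos: [0.5957, 0.3292, 0.2008]
orientation: [-2.438, -1.972, 0.005]
force: [-0.4, 0.5, -1.7]
opening: 0.0441
t: 27.43
tool_pos: [0.5957, 0.3293, 0.2006]
orientation: [-1.732, -2.614, 0.002]
force: [-0.3, -1.0, -0.8]
opening: 0.0439
t: 27.85
tool_pos: [0.5957, 0.3293, 0.2006]
orientation: [-0.865, -3.013, -0.001]
force: [1.2, 0.6, -1.8]
opening: 0.044
t: 28.27
tool_pos: [0.5893, 0.3295, 0.2005]
orientation: [-0.112, -3.134, -0.003]
force: [1.1, 0.0, -0.9]
opening: 0.044
t: 28.68
tool_pos: [0.5725, 0.1291, 0.2004]
orientation: [-0.127, -3.133, -0.004]
force: [0.1, 0.7, -1.1]
opening: 0.0437
t: 29.1
tool_pos: [0.5573, -0.0704, 0.2003]
orientation: [-0.128, -3.134, -0.004]
force: [0.3, 0.4, -0.7]
opening: 0.0441
t 29.1 pos [ 0.5573 -0.0704  0.2003] F [ 0.3  0.4 -0.7] op 0.0441
T [[-0.997, 0.081, -0.005], [0.081, 0.997, 0.003], [0.005, 0.002, -1.0]] q [-2.180e-01  4.200e-02  1.615e+00  1.000e-03  1.490e+00 -1.707e+00]
[ -0.68171671 -21.03828618  17.11843746]
```

```bash

python3 -m jog '[[[0,0,0,0,-4,0,3],[0,0,0,0,-4,0,3],[0,0,0,0,-4,0,3],[0,0,0,0,-4,0,3],[0,0,0,-0.7,-4,0,3]]]'
python3 -m jog '[[[0,0,0,0,-1,0,3],[0,0,0,0,0,3.5,3],[0,0,0,0,0,3.5,3],[0,0,0,0,0,3.5,3],[0,0,0,0,0,2,3]]]'
python3 -m jog '[[[0,0,0,0,0,2,3],[0,0,0,0,0,1,3],[0,0,0,0,0,0.5,3],[0,0,0,0,0,0,3],[0,0,0,0,0,0,3]]]'
python3 -m jog '[[[0,0,0,0,0,0.4,3],[0,0,0,0,0,0,3],[0,0,0,0,0,0,3]]]'
python3 -m jog '[[[0,0,0,0,0,0.3,3],[0,0,0,0,0,0,3],[0,0,0,0,0,0,3]]]'
```

```text
t: 29.52
tool_pos: [0.5486, -0.2703, 0.1999]
orientation: [-0.128, -3.133, -0.004]
force: [1.0, 0.9, -0.5]
opening: 0.044
t: 29.93
tool_pos: [0.546, -0.2767, 0.07]
orientation: [-0.128, -3.129, -0.008]
force: [-1.4, 1.4, -1.7]
opening: 0.0438
t: 30.35
tool_pos: [0.5489, -0.2787, 0.0409]
orientation: [-0.122, -3.135, -0.003]
force: [0.3, 0.4, -0.8]
opening: 0.044
t: 30.6
tool_pos: [0.5487, -0.2788, 0.0365]
orientation: [-0.121, -3.135, -0.003]
force: [0.1, 0.5, -1.3]
opening: 0.0442
t: 30.85
tool_pos: [0.548, -0.2784, 0.0325]
orientation: [-0.121, -3.133, -0.004]
force: [0.4, 0.4, -1.3]
opening: 0.044
```

```bash

python3 -m jog '[[[0,0,0,0,0,0.2,3],[0,0,0,0,0,0,3],[0,0,0,0,0,0,3]]]'
python3 -m jog '[[[0,0,0,0,0,0.2,3],[0,0,0,0,0,0,3],[0,0,0,0,0,0,3]]]'
python3 -m jog '[[[0,0,0,0,0,0.15,3],[0,0,0,0,0,0,3],[0,0,0,0,0,0,3]]]'
```

```text
t: 31.1
tool_pos: [0.548, -0.2784, 0.0304]
orientation: [-0.121, -3.133, -0.004]
force: [-0.0, 0.3, -1.2]
opening: 0.044
t: 31.35
tool_pos: [0.5483, -0.2786, 0.0288]
orientation: [-0.121, -3.134, -0.003]
force: [0.1, -0.2, -1.5]
opening: 0.0438
t: 31.6
tool_pos: [0.5486, -0.2786, 0.0287]
orientation: [-0.12, -3.134, -0.003]
force: [-4.5, 3.6, 10.0]
opening: 0.0442
```

```bash

python3 -m jog '[[[0,0,0,0,0,0,5],[0,0,0,0,0,0,6],[0,0,0,0,0,0,6],[0,0,0,0,0,0,6],[0,0,0,0,0,-2,6]]]'
python3 -m jog '[[[0,0,0,0,0,-3,6],[0,0,0,0,0,-4,6],[0,0,0,0,0,-4,6],[0,0,0,0,0,-4,6],[0,0,0,0,0,-4,6]]]'
python3 -m jog '[[[0,0,0,4,0,-3,6],[0,0,0,4,0,-3,6],[0,0,0,4,0,-3,6],[0,0,0,0,0,0,6],[0,0,0,0,0,0,6]]]'
python3 - <<'E'
from h import *
s,T=st()
p=robot.read_camera('scene');q=robot.read_camera('top');w=robot.read_camera('wrist')
for n,pp in (('s',p),('t',q),('w',w)):
  for l,z in (('tin_red_mid',.037),('tin_blue_mid',.037),('tin_green_mid',.022),('tin_yellow_mid',.022),('door_handle',.28)):
    for d in robot.pinpoint(pp,l)[:3]: print(n,l,round(d['confidence'],2),np.round(d['point'],1),at(pp,d['point'],z)[:2])
a=cv2.resize(p['img'][90:270,180:400],(733,600),interpolation=cv2.INTER_CUBIC)
im=np.hstack([cv2.resize(p['img'],(560,420)),q['img']])
cv2.imwrite('pics/s7.png',cv2.resize(np.vstack([np.hstack([cv2.resize(a,(560,458)),cv2.resize(q['img'],(610,458))])]),(800,313),interpolation=cv2.INTER_AREA)[...,::-1])
E
```

```text
t: 32.02
tool_pos: [0.5453, -0.2767, 0.0427]
orientation: [-0.12, -3.127, -0.01]
force: [-0.4, 0.2, -0.5]
opening: 0.0601
t: 32.43
tool_pos: [0.5489, -0.2788, 0.2389]
orientation: [-0.121, -3.133, -0.004]
force: [-0.8, 0.2, -0.1]
opening: 0.0597
t: 32.85
tool_pos: [0.45, -0.2723, 0.3156]
orientation: [-0.123, -3.138, 0.001]
force: [0.4, -0.3, -0.0]
opening: 0.0597
t 32.85 pos [ 0.45   -0.2723  0.3156] F [ 0.4 -0.3 -0. ] op 0.0597
T [[-0.997, 0.078, -0.001], [0.078, 0.997, -0.001], [0.001, -0.001, -1.0]] q [-6.410e-01 -9.000e-02  1.537e+00 -1.000e-03  1.695e+00 -2.133e+00]
s tin_red_mid 0.86 [265.  214.7] [ 0.5606 -0.1629]
s tin_red_mid 0.75 [430.8 294.2] [0.3814 0.2846]
s tin_blue_mid 0.6 [417.9 388. ] [0.5766 0.4345]
s tin_blue_mid 0.47 [249.6 193.9] [ 0.5498 -0.274 ]
s tin_blue_mid 0.24 [260.8 351.6] [0.7897 0.2174]
s tin_green_mid 0.26 [269.8 218.9] [ 0.549  -0.1558]
s tin_yellow_mid 0.66 [232.1 204. ] [ 0.6094 -0.2737]
s door_handle 0.58 [215.9 137.4] [ 0.6636 -0.2226]
t tin_red_mid 0.72 [302.9 207. ] [ 0.5632 -0.1517]
t tin_red_mid 0.65 [156.1 269.5] [0.3651 0.2763]
t tin_blue_mid 0.88 [108.9 196.3] [0.5785 0.4294]
t tin_blue_mid 0.66 [347.8 215.9] [ 0.5402 -0.287 ]
t door_handle 0.93 [326.3 148.9] [ 0.6826 -0.1952]
t door_handle 0.46 [191.5 137.3] [0.7024 0.1531]
w tin_red_mid 0.67 [356.5 245.3] [ 0.565  -0.1536]
w tin_blue_mid 0.87 [276.  239.3] [ 0.5445 -0.281 ]
w tin_green_mid 0.24 [326.8 222.6] [ 0.5281 -0.1976]
```

View pics/s7.png

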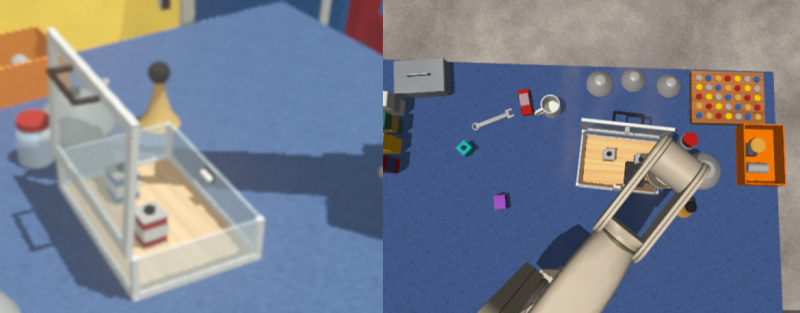

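```bash

python3 -m jog '[[[0,0,7,0,0,-1,6],[0,0,7,0,0,-1,6],[0,0,7,0,0,-1,6],[0,0,7,0,0,-1,6],[0,0,7,0,0,-0.5,6]]]'
python3 -m jog '[[[0,0,7,0,0,0,6],[0,0,7,0,0,0,6],[0,0,7,0,0,0,6],[0,0,7,0,0,0,4],[0,0,7,0,0,0,2.5]]]'
python3 -m jog '[[[0,0,7,0,0,0,2.5],[0,0,7,0,0,0,2.5],[0,0,5,0,0,0,2.5],[0,0,0,1.7,3.6,0,2.5],[0,0,0,1.7,3.6,0,2.5]]]'
python3 -m jog '[[[0,0,0,1.7,3.6,0,2.5],[0,0,0,1.7,3.6,0,2.5],[0,0,0,1.7,3.6,0,2.5],[0,0,0,0,0,0,2.5],[0,0,0,0,0,0,2.5]]]'
python3 - <<'E'
from h import *
s,T=st()
print(100*T.T@(np.array([.6735,-.2015,.2706])-s['tool_pos']), 'heading',np.degrees(np.arctan2(T[1,0],T[0,0])))
p=robot.read_camera('wrist')
for d in robot.pinpoint(p,'door_handle')[:2]: print(round(d['confidence'],2),np.round(d['point'],1),at(p,d['point'],.289)[:2])
save(p,'w5.png')
E
```

```text
t: 34.17
tool_pos: [0.4505, -0.2718, 0.3593]
orientation: [-1.067, -2.95, 0.0]
force: [0.3, -0.3, 0.4]
opening: 0.0597
t: 34.58
tool_pos: [0.4503, -0.2716, 0.3578]
orientation: [-1.904, -2.492, 0.002]
force: [-0.9, -0.3, -0.1]
opening: 0.0509
t: 35.0
tool_pos: [0.5241, -0.2427, 0.3582]
orientation: [-2.288, -2.147, 0.003]
force: [0.4, -1.0, 0.3]
opening: 0.0252
t: 35.42
tool_pos: [0.6361, -0.1961, 0.3538]
orientation: [-2.277, -2.151, 0.007]
force: [-0.7, 0.2, -0.2]
opening: 0.025
t 35.42 pos [ 0.6361 -0.1961  0.3538] F [-0.7  0.2 -0.2] op 0.025
T [[0.057, 0.998, -0.01], [0.998, -0.057, 0.004], [0.004, -0.01, -1.0]] q [-0.376  0.315  1.033  0.     1.804 -0.319]
[-0.35378682  3.84247177  8.27973374] heading 86.74059515143512
0.84 [328.4 226.5] [ 0.6759 -0.2021]
```

View pics/w5.png

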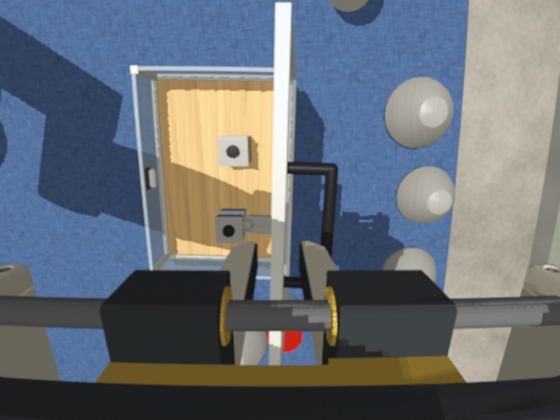

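```bash

python3 -m jog '[[[0,0,0,-0.3,2,0,2.5],[0,0,0,0,2,0,2.5],[0,0,0,0,0,0,2.5],[0,0,0,0,0,0,2.5]]]'
python3 -m jog '[[[0,0,0,0,0,2.5,2.5],[0,0,0,0,0,2.5,2.5],[0,0,0,0,0,2.5,2.5],[0,0,0,0,0,0.9,2.5],[0,0,0,0,0,0,2.5]]]'
python3 -m jog '[[[0,0,0,0,0,0,0],[0,0,0,0,0,0,0],[0,0,0,0,0,0,0],[0,0,0,0,0,0,0],[0,0,0,0,0,0,0]]]' 30
python3 - <<'E'
from h import *
st()
E
```

```text
t: 35.85
tool_pos: [0.6741, -0.2038, 0.3573]
orientation: [-2.284, -2.15, 0.004]
force: [0.0, -0.6, -0.5]
opening: 0.0251
t: 36.27
tool_pos: [0.672, -0.2027, 0.2705]
orientation: [-2.281, -2.147, 0.007]
force: [-1.4, 0.0, -0.8]
opening: 0.0249
t: 36.68
tool_pos: [0.6752, -0.2031, 0.2757]
orientation: [-2.285, -2.153, 0.001]
force: [-1.2, -0.4, 6.4]
opening: 0.0092
t 36.68 pos [ 0.6752 -0.2031  0.2757] F [-1.2 -0.4  6.4] op 0.0092
T [[0.06, 0.998, -0.002], [0.998, -0.06, 0.001], [0.001, -0.002, -1.0]] q [-0.365  0.41   1.056  0.     1.677 -0.305]
```

```bash
python3 - <<'E'
import numpy as np
r=.21
for t in np.arange(1.51,.05,-.07):
    a,b=t+.216,t-.07+.216
    print(round(t-.07,2),np.round(100*r*np.array([np.cos(a)-np.cos(b),np.sin(a)-np.sin(b)]),2))
E
```

```text
1.44 [-1.46 -0.18]
1.37 [-1.47 -0.07]
1.3 [-1.47  0.03]
1.23 [-1.46  0.13]
1.16 [-1.45  0.23]
1.09 [-1.43  0.33]
1.02 [-1.4   0.43]
0.95 [-1.37  0.53]
0.88 [-1.33  0.63]
0.81 [-1.28  0.72]
0.74 [-1.23  0.81]
0.67 [-1.17  0.89]
0.6 [-1.11  0.97]
0.53 [-1.03  1.04]
0.46 [-0.96  1.11]
0.39 [-0.88  1.18]
0.32 [-0.79  1.24]
0.25 [-0.71  1.29]
0.18 [-0.61  1.34]
0.11 [-0.52  1.37]
0.04 [-0.42  1.41]
```

```bash

python3 -m jog '[[[0,0,0,0,-1.46,-0.18,0],[0,0,0,0,-1.47,-0.07,0],[0,0,0,0,-1.47,0.03,0],[0,0,0,0,-1.46,0.13,0],[0,0,0,0,0,0,0]]]' 40
python3 -m jog '[[[0,0,0,0,-1.45,0.23,0],[0,0,0,0,-1.43,0.33,0],[0,0,0,0,-1.4,0.43,0],[0,0,0,0,-1.37,0.53,0],[0,0,0,0,0,0,0]]]'
python3 -m jog '[[[0,0,0,0,-1.33,0.63,0],[0,0,0,0,-1.28,0.72,0],[0,0,0,0,-1.23,0.81,0],[0,0,0,0,-1.17,0.89,0],[0,0,0,0,0,0,0]]]'
python3 - <<'E'
from h import *
s,T=st()
E
```

```text
t: 37.1
tool_pos: [0.6151, -0.1983, 0.276]
orientation: [-2.283, -2.152, 0.001]
force: [-2.7, 4.0, 3.8]
opening: 0.0092
t: 37.52
tool_pos: [0.558, -0.1943, 0.2595]
orientation: [-2.28, -2.15, 0.002]
force: [-3.3, 6.4, 2.5]
opening: 0.009
t: 37.93
tool_pos: [0.5076, -0.1909, 0.2277]
orientation: [-2.279, -2.149, 0.003]
force: [-2.1, 7.1, -1.2]
opening: 0.0087
t 37.93 pos [ 0.5076 -0.1909  0.2277] F [-2.1  7.1 -1.2] op 0.0087
T [[0.059, 0.998, -0.008], [0.998, -0.059, 0.006], [0.005, -0.008, -1.0]] q [-0.455 -0.02   1.628  0.002  1.543 -0.397]
```

```bash

python3 -m jog '[[[0,0,0,0.1,-1.11,0.97,0],[0,0,0,0.1,-1.03,1.04,0],[0,0,0,0.1,-0.96,1.11,0],[0,0,0,0,-0.88,1.18,0],[0,0,0,0,0,0,0]]]'
python3 -m jog '[[[0,0,0,0,-0.79,1.24,0],[0,0,0,0,-0.71,1.29,0],[0,0,0,0,-0.61,1.34,0],[0,0,0,0,-0.4,1.0,0],[0,0,0,0,0,0,0]]]'
python3 -m jog '[[[0,0,0,0,-0.1,0.5,0],[0,0,0,0,-0.1,0.5,0],[0,0,0,0,-0.1,0.5,0],[0,0,0,0,0,0.3,0],[0,0,0,0,0,0,0]]]'
python3 - <<'E'
from h import *
s,T=st()
E
```

```text
t: 38.35
tool_pos: [0.469, -0.1875, 0.1845]
orientation: [-2.283, -2.151, 0.004]
force: [6.0, -2.5, -7.8]
opening: 0.0087
t: 38.77
tool_pos: [0.4456, -0.1857, 0.1368]
orientation: [-2.285, -2.153, -0.0]
force: [10.9, -0.1, -6.5]
opening: 0.0088
t: 39.18
tool_pos: [0.4408, -0.1853, 0.119]
orientation: [-2.282, -2.15, 0.004]
force: [3.6, -0.7, -10.6]
opening: 0.0091
t 39.18 pos [ 0.4408 -0.1853  0.119 ] F [  3.6  -0.7 -10.6] op 0.0091
T [[0.059, 0.998, -0.006], [0.998, -0.059, 0.003], [0.002, -0.006, -1.0]] q [-5.050e-01 -1.260e-01  1.930e+00 -1.000e-03  1.344e+00 -4.450e-01]
```

```bash

python3 -m jog '[[[0,0,0,0,0,0.3,0],[0,0,0,0,0,0,0],[0,0,0,0,0,0,0]]]'
python3 -m jog '[[[0,0,0,0,0,0.3,0],[0,0,0,0,0,0,0],[0,0,0,0,0,0,0]]]'
python3 -m jog '[[[0,0,0,0,0,0.3,0],[0,0,0,0,0,0,0],[0,0,0,0,0,0,0]]]'
python3 -m jog '[[[0,0,0,0,0,0.3,0],[0,0,0,0,0,0,0],[0,0,0,0,0,0,0]]]'
```

```text
t: 39.43
tool_pos: [0.4402, -0.1852, 0.1159]
orientation: [-2.281, -2.149, 0.005]
force: [-3.2, 1.5, -3.3]
opening: 0.0081
t: 39.68
tool_pos: [0.4403, -0.1854, 0.1153]
orientation: [-2.281, -2.15, 0.005]
force: [-12.7, 6.3, 18.7]
opening: 0.0086
t: 39.93
tool_pos: [0.4403, -0.1858, 0.1145]
orientation: [-2.282, -2.15, 0.006]
force: [-22.4, 8.4, 36.9]
opening: 0.0091
t: 40.18
tool_pos: [0.4403, -0.1867, 0.1125]
orientation: [-2.283, -2.151, 0.008]
force: [-28.3, 7.0, 44.4]
opening: 0.009
```

```bash

python3 -m jog '[[[0,0,0,0,0,-0.5,0],[0,0,0,0,0,-0.4,0],[0,0,0,0,0,0,3],[0,0,0,0,0,0,4],[0,0,0,0,0,0,4]]]'
python3 -m jog '[[[0,0,0,0,0,0,4],[0,0,0,0,0,-2,4],[0,0,0,0,0,-4,4],[0,0,0,0,0,-4,4],[0,0,0,0,-1,-4,4]]]'
python3 -m jog '[[[0,0,0,0,-3,-3,4],[0,0,0,0,-3,-2,4],[0,0,0,0,-3,0,4],[0,0,0,0,0,0,4],[0,0,0,0,0,0,4]]]'
python3 - <<'E'
from h import *
s,T=st()
p=robot.read_camera('scene');save(p,'s8.png',crop=(180,90,400,270),scale=3)
for d in robot.pinpoint(p,'door_handle')[:2]: print(round(d['confidence'],2),np.round(d['point'],1),at(p,d['point'],.125)[:2])
E
```

```text
t: 40.6
tool_pos: [0.4414, -0.1855, 0.1169]
orientation: [-2.283, -2.151, 0.003]
force: [0.6, -0.6, 0.0]
opening: 0.0241
t: 41.02
tool_pos: [0.432, -0.1847, 0.2578]
orientation: [-2.281, -2.151, 0.003]
force: [0.5, -1.0, 0.7]
opening: 0.0398
t: 41.43
tool_pos: [0.3425, -0.1802, 0.3076]
orientation: [-2.286, -2.151, 0.002]
force: [-0.2, -0.5, 0.3]
opening: 0.04
t 41.43 pos [ 0.3425 -0.1802  0.3076] F [-0.2 -0.5  0.3] op 0.04
T [[0.061, 0.998, -0.003], [0.998, -0.061, 0.001], [0.001, -0.003, -1.0]] q [-6.160e-01 -4.810e-01  1.870e+00 -1.000e-03  1.756e+00 -5.560e-01]
0.87 [296.4 172.5] [ 0.4418 -0.1886]
```

View pics/s8.png

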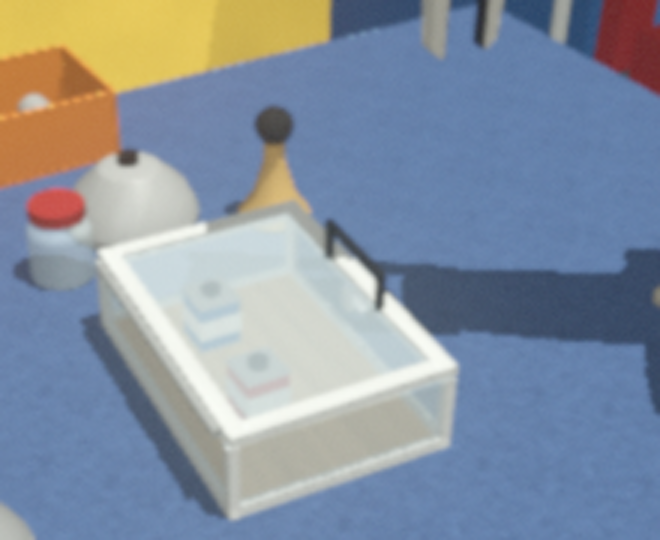

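```bash
python3 -c "
from plant import robot
print(robot.close_job(), robot.read_state()['t'])"
```

```text
the job is handed in; nothing more can be done
the job is handed in; nothing more can be done
```

The job is handed in at about 41 s of the 210 s allowed, with both small oil tins in the cabinet and the door shut.

**What I did:** I pulled the door through its catch by the handle and swung it up to about 1.5 rad. I picked up the lying red tin with a tilted grip, turned it cap up and stood it on the cabinet floor, then stood the blue tin beside it. I swung the door back down and pressed until it met a hard stop at about 44 N. That is well past the 6 N the catch needs. Then I let go and backed away.

**Last checks:**
- **Door:** it looks flush in the last picture, and the handle is within 1 pixel of where it was when the door was shut at the start.
- **Tins:** both stand upright through the glass, well clear of the catch.
- **Robot:** it touched nothing, about 0.2 m above the cabinet.
- **Other wares:** none looked moved in the pictures, and the purple and turquoise look-alikes were left alone.

**What disagreed:**
- The network reported possible green and yellow tins, mostly with low confidence (one yellow at 0.66, on the hinge edge). The pictures showed no tin at any of those spots, so I took only red and blue to be present.
- The cameras placed some points up to 1 cm apart, so I went by the close wrist views.
- While turning near the base with the red tin, the arm fell about 3° short of the tilt and 13° short of the turn. I corrected most of that over the cabinet before setting the tin down.

I viewed 15 pictures, one over the budget, for the final door check.

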